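# Put the spanners back in the tool cabinet

## Task

Put the colour-coded spanners back into the bench cabinet: first clear the bottles that stand in front of it away into the steel tray, upright; then slide the cabinet door open, hang each spanner by its ring on the hook of its own colour, and slide the door fully shut again. Reach in without touching the yellow frame round the cabinet's mouth, and leave the other things on the bench alone.

Things in the scene. Friction and masses are not known exactly. Their poses are not given: they have to be found in the camera images.
- frame: Yellow frame (not to be touched) round the mouth of the fixed blue cabinet. Origin: bench level, front plane, mid-mouth; x level into the cabinet, y along its front, z up. Mouth: y -112 to 112 mm, 14 to 280 mm high. Frame bars 20 mm wide and deep, lintel top 300 mm. Cabinet: y -132 to 360 mm (half beyond the mouth closed), 300 mm high, inner back x = 100 mm; foot track out to x = -16 mm.
- door (a joint): Aluminium sliding door before the mouth, 240 mm wide, 8 mm thick (x -13 to -5 mm in the frame's axes), 20 to 295 mm high. Value in m: 0 = shut over the mouth, 0.235 = fully open (slid along the frame's +y, before the closed half). May start ajar; stays where left; takes 2 to 4 N to move.
- door_tab (a point): Centre of the door's pull, 318 mm above the bench: a black upright tab on the door's top edge, 24 mm wide along the frame's y, 10 mm thick, rising from 295 to 342 mm. It moves with the door (frame y -100 mm when shut, +135 mm when open).
- tray_in (a point): Centre of the inner floor of a low fixed steel tray, 200 x 120 mm outside (its x and y), walls 4 mm thick and 30 mm high, inner floor about 4 mm above the bench. The bottles belong in it.
- oil_mid (a point): Oil bottle, yellow, black cap, red label; point on its axis half-way up (101 mm above its base), z up the bottle. Body 58 mm in diameter up to 135 mm, then tapering; cap 33 mm in diameter from 157 to 202 mm above the base. 210 to 370 g. May be absent.
- glue_mid (a point): Glue bottle, white, orange cap, blue label; shape, size and point as the oil bottle. May be absent.
- red_grip (a point): Middle of the red sleeve (80 mm long, 18 wide, 14 thick) of a steel spanner, half-way up, 7 mm above the bench when lying flat. x along the spanner towards its ring, z across its flat. Spanner 195 mm long, 170 to 280 g; its open jaw (30 mm wide) ends 57 mm behind this point; it balances 20 to 40 mm from it towards the ring. May be absent.
- red_ring (a point): Centre of the ring of the red spanner, 120 mm from its sleeve's middle along x: 36 mm outside, hole 25 mm in diameter, 11 mm thick, axis z (across the flat).
- red_prong (a point): Red hook in the cabinet, on a red plate: a 7 mm round bar, level from the back panel 60 mm towards the mouth, then turned up. Point: the corner, on the bar's axis, 40 mm behind the frame's front plane, 210 mm above the bench; prong top 24 mm higher. x level into the cabinet, z up. Hooks 52 mm apart, order varies. A ring lowered over the prong and let go swings down and hangs on the bar.
- yellow_grip (a point): Middle of the yellow sleeve (80 mm long, 18 wide, 14 thick) of a steel spanner, half-way up, 7 mm above the bench when lying flat. x along the spanner towards its ring, z across its flat. Spanner 195 mm long, 170 to 280 g; its open jaw (30 mm wide) ends 57 mm behind this point; it balances 20 to 40 mm from it towards the ring. May be absent.
- yellow_ring (a point): Centre of the ring of the yellow spanner, 120 mm from its sleeve's middle along x: 36 mm outside, hole 25 mm in diameter, 11 mm thick, axis z (across the flat).
- yellow_prong (a point): Yellow hook in the cabinet, on a yellow plate: a 7 mm round bar, level from the back panel 60 mm towards the mouth, then turned up. Point: the corner, on the bar's axis, 40 mm behind the frame's front plane, 210 mm above the bench; prong top 24 mm higher. x level into the cabinet, z up. Hooks 52 mm apart, order varies. A ring lowered over the prong and let go swings down and hangs on the bar.
- green_grip (a point): Middle of the green sleeve (80 mm long, 18 wide, 14 thick) of a steel spanner, half-way up, 7 mm above the bench when lying flat. x along the spanner towards its ring, z across its flat. Spanner 195 mm long, 170 to 280 g; its open jaw (30 mm wide) ends 57 mm behind this point; it balances 20 to 40 mm from it towards the ring. May be absent.
- green_ring (a point): Centre of the ring of the green spanner, 120 mm from its sleeve's middle along x: 36 mm outside, hole 25 mm in diameter, 11 mm thick, axis z (across the flat).
- green_prong (a point): Green hook in the cabinet, on a green plate: a 7 mm round bar, level from the back panel 60 mm towards the mouth, then turned up. Point: the corner, on the bar's axis, 40 mm behind the frame's front plane, 210 mm above the bench; prong top 24 mm higher. x level into the cabinet, z up. Hooks 52 mm apart, order varies. A ring lowered over the prong and let go swings down and hangs on the bar.
- blue_grip (a point): Middle of the blue sleeve (80 mm long, 18 wide, 14 thick) of a steel spanner, half-way up, 7 mm above the bench when lying flat. x along the spanner towards its ring, z across its flat. Spanner 195 mm long, 170 to 280 g; its open jaw (30 mm wide) ends 57 mm behind this point; it balances 20 to 40 mm from it towards the ring. May be absent.
- blue_ring (a point): Centre of the ring of the blue spanner, 120 mm from its sleeve's middle along x: 36 mm outside, hole 25 mm in diameter, 11 mm thick, axis z (across the flat).
- blue_prong (a point): Blue hook in the cabinet, on a blue plate: a 7 mm round bar, level from the back panel 60 mm towards the mouth, then turned up. Point: the corner, on the bar's axis, 40 mm behind the frame's front plane, 210 mm above the bench; prong top 24 mm higher. x level into the cabinet, z up. Hooks 52 mm apart, order varies. A ring lowered over the prong and let go swings down and hangs on the bar.
- bin_blue: Bystander, to be left alone: blue parts bin with dark steel parts, 100 x 75 x 55 mm; origin at the middle of its underside.
- bin_red: Bystander, to be left alone: closed red plastic box, 100 x 75 x 45 mm; origin at the middle of its underside.
- cup: Bystander, to be left alone: small steel bowl, 60 mm wide, 50 mm high; origin at the middle of its underside.
- screwdriver: Bystander, to be left alone: screwdriver with orange handle, 200 mm long, lying; origin on its underside.
- tape: Bystander, to be left alone: white roll ring, 90 mm outside diameter, 22 mm high, lying flat; origin at the middle of its underside.
- mallet: Bystander, to be left alone: hammer with a wooden handle, about 200 mm long, lying; origin on its underside.

How it is judged:
On the way, in this order (a step that is already met when the one before it is completed fails the run):
1. every bottle stands upright in the steel tray (x of oil_mid in the frame of tray_in between -0.07 and 0.07 m and y of oil_mid in the frame of tray_in between -0.03 and 0.03 m and z of each of oil_mid, glue_mid in the frame of tray_in below 0.112 m and angle between each of oil_mid, glue_mid's own z axis and vertical below 0.12 rad and x of glue_mid in the frame of tray_in between -0.07 and 0.07 m and y of glue_mid in the frame of tray_in between -0.03 and 0.03 m), for 0.3 s.
2. every spanner hangs by its ring on the hook of its own colour (x of red_ring in the frame of red_prong between -0.012 and 0.06 m and y of red_ring in the frame of red_prong between -0.02 and 0.02 m and z of red_ring in the frame of red_prong between -0.022 and 0.004 m and angle between each of red_ring, yellow_ring, green_ring, blue_ring's own x axis and vertical below 0.35 rad and x of yellow_ring in the frame of yellow_prong between -0.012 and 0.06 m and y of yellow_ring in the frame of yellow_prong between -0.02 and 0.02 m and z of yellow_ring in the frame of yellow_prong between -0.022 and 0.004 m and x of green_ring in the frame of green_prong between -0.012 and 0.06 m and y of green_ring in the frame of green_prong between -0.02 and 0.02 m and z of green_ring in the frame of green_prong between -0.022 and 0.004 m and x of blue_ring in the frame of blue_prong between -0.012 and 0.06 m and y of blue_ring in the frame of blue_prong between -0.02 and 0.02 m and z of blue_ring in the frame of blue_prong between -0.022 and 0.004 m), for 0.5 s.
At the end, for the whole second after the job is handed in: Every bottle stands upright (0.12 rad) in the steel tray, within 70 mm (tray x) and 30 mm (tray y) of its middle; every spanner hangs, ring up, on the hook of its own colour, within 0.35 rad of vertical; the door is shut to within 8 mm (all of step 1 and all of step 2 and value of joint door below 0.008 m); the robot touches nothing.
It fails at once if the yellow frame is touched (more than 2 N) (contact force between frame and anything else above 2 N).
It fails at once if a bystander is moved by more than 40 mm (distance of any of bin_blue, bin_red, cup, screwdriver, tape, mallet from where it was at the start of the episode above 0.04 m).
Of oil, glue only 1 to 2 are there at a start; the rules pass over those that are not, and their reading is None.
Of spanner_red, spanner_yellow, spanner_green, spanner_blue only 3 to 4 are there at a start; the rules pass over those that are not, and their reading is None.
At some moment in a run one of spanner_red, spanner_yellow, spanner_green, spanner_blue may be knocked a few centimetres aside while the robot is not near it.
It also fails if it takes over 210 s, if anything falls off the work surface, if the arm or the gripper's body presses on something with over 40 N, if the wrist force passes 120 N, or if a joint passes its speed limit or range.

## Robot

A 7-joint arm with a two-finger parallel gripper is mounted at the origin on the work surface. World frame = base frame: x ahead of the robot, y to its left, z up, the work surface at z = 0. Lengths are in m, angles in rad, forces in N, time in s.
With the tool pointing down it reaches from about 0.4 to 0.85 m from the base axis. Payload 10.4 kg.
Tool frame: the origin (TCP) lies at the very end of the fingers, on their centre line; the grasp point (between the pads) lies 19 mm behind it; z points along the fingers, y is the line along which they close (so a half turn about z gives the same grasp; the last joint's range is limited). The gripper opens to 87 mm and grips with 3 to 60 N. Pads are 19 mm wide; open, the fingers measure 117 mm over their backs; the gripper's body (75 mm by 190 mm) begins 51 mm behind the grasp point.
Start: joints at [-1.163, 0.332, -0.065, 1.46, 0.022, 1.35, -0.088], TCP at [0.261, 0.568, 0.223] pointing down, gripper open.
Joint ranges: [-2.6, 2.6], [-0.5, 2.12], [-1.47, 1.34], [0.16, 2.42], [-1.27, 4.41], [0.06, 2.06], [-2.6, 2.6]. Speed limits (rad/s): [2.22, 2.22, 2.79, 2.79, 3.14, 3.14, 3.14].

## Interface

Orientations are given as a unit quaternion [x, y, z, w].
In Python, from bench import * gives the robot as it stands.
- The arm moves only by the tool step_arm, never from a script. Its arguments are lists of equal length, an entry for each row: "delta_pos": the shift along the world's x, y, z in units of 25 mm (1.0 is 25 mm), a list of three; "turn": the turn about the world's z in units of 0.12 rad (1.0 is 0.12 rad). In form: {"delta_pos": [[tx, ty, tz], ...], "turn": [turn, ...]}. A call has 1 to 12 rows; each row shifts and turns the commanded pose from where the row before left it; what a row does not reach is not made up. A row lasts 1/10 s, in which the tool goes at most 50 mm and 8.59 degrees, less where a joint would pass 70% of its speed; a pose out of reach is approached as far as the arm can. A call with a number of a shift or a turn outside -1 to 1 is refused whole. A call with a gripper value outside its range is refused whole. "grip" is the closure, from 0 (fully open) to 1 (shut), set as the call begins (left out, the last holds). The fingers move at their own pace and stop on an object; "newtons" is the grip in N (left out, the last holds). Time passes only in rows, so rows that do not move let the fingers close. It gives the time, the measured TCP pose, the force, the opening and the grip force at its end, in the units of the state.
- read_state(): the state, without advancing time (a new reading comes with each control period).
- camera(name): name is "side" or "top" or "wrist"; returns a dict with "image" (480x640x3 uint8, red, green, blue), "z_map" (480x640 float32, m along the optical axis (not along the pixel's ray), 0 where there is no reading), "mtx" (3x3 intrinsics, pixels), "dist" ([k1, k2, p1, p2, k3] as OpenCV has them; the pictures are not rectified), "view" (4x4, takes a point from world to camera coordinates). Camera axes: x right, y up, looking along -z (the intrinsics and any distortion apply to the point x, -y, -z); pixel columns grow to the right and rows downward; lengths in m; the calibration is good to about 2 mm. A picture is of the moment at which its call begins.
- close_job(): hands the job in; it is judged then, once.
The state is a dict: "time": time; "joint_positions": joint angles; "joint_vel": joint speeds; "joint_torque": joint torques, N m; "ee_pos": TCP position; "eef_rot": TCP orientation; "ft_force": force on the tool from outside, world axes, zero at the start; "torque": the same for the moment, N m; "width": finger opening in m; "grip_force": force on a finger pad.
Only numpy, scipy, OpenCV 4.12 (cv2) and the standard library are available. Lean on these libraries where they do the work, as an engineer would, in place of code of your own. Each camera call takes 0.05 s, during which the arm holds its last target. There are 200 camera calls.

## Working session

There is one attempt and no reset: what is moved stays moved. The work goes in short steps, Python scripts to look and compute and a tool call to move; the robot and the scene stay as the last step left them, time stands still between calls to the robot, and variables do not carry over. Pictures are saved under pics/ and viewed, at most 14 in all, crops included, and the job is handed in when it is done.

Besides the shell and the picture viewer there is one more tool, called after "Request:" in YAML: its name, and indented under it one key for each argument. step_arm: Moves the arm, as the interface text tells. Shifts and turns lie within -1 to 1; 1 stands for 25 mm of shift or 0.12 rad of turn. Its arguments: {"type":"object","properties":{"delta_pos":{"type":"array"},"turn":{"type":"array"},"grip":{"type":"number"},"newtons":{"type":"number"}},"required":["delta_pos","turn"]}

```bash
mkdir -p pics; ls; cat > h.py <<'E'
from bench import *
import numpy as np, cv2
def snap(n,f=None):
    c=camera(n)
    if f: cv2.imwrite('pics/'+f,c['image'][:,:,::-1])
    return c
def world(c,u,v,z=None):
    # deproject pixel; by depth map, or on plane world z
    p=cv2.undistortPoints(np.array([[[u,v]]],float),np.array(c['mtx']),np.array(c['dist'])).ravel()
    V=np.linalg.inv(np.array(c['view'])); d=np.array([p[0],-p[1],-1.])
    if z is None:
        w=np.median([x for x in c['z_map'][int(v)-1:int(v)+2,int(u)-1:int(u)+2].ravel() if x>0])
        return V[:3,:3]@(d*w)+V[:3,3]
    r=V[:3,:3]@d; return V[:3,3]+r*(z-V[2,3])/r[2]
def cloud(c):
    h,w=c['z_map'].shape
    uv=np.stack(np.meshgrid(np.arange(w),np.arange(h)),-1).reshape(-1,1,2).astype(float)
    p=cv2.undistortPoints(uv,np.array(c['mtx']),np.array(c['dist'])).reshape(h,w,2)
    V=np.linalg.inv(np.array(c['view'])); d=np.dstack([p[...,0],-p[...,1],-np.ones((h,w))])*c['z_map'][...,None]
    return d@V[:3,:3].T+V[:3,3]
E
python3 - <<'E'
from h import *
import pickle
for n in ['top','side','wrist']:
    c=snap(n,n+'0.png'); pickle.dump(c,open(n+'0.pkl','wb')); print(n,np.round(np.linalg.inv(c['view']),3).tolist(),np.round(c['mtx'],0).tolist())
print(read_state())
E
```

```text
pics
top [[-0.01, 0.99, -0.14, 0.434], [-1.0, -0.008, 0.013, 0.068], [0.012, 0.141, 0.99, 1.202], [0.0, 0.0, 0.0, 1.0]] [[470.0, 0.0, 329.0], [0.0, 470.0, 234.0], [0.0, 0.0, 1.0]]
side [[0.765, 0.43, -0.479, -0.012], [-0.643, 0.488, -0.59, -0.639], [-0.02, 0.76, 0.65, 0.97], [0.0, 0.0, 0.0, 1.0]] [[555.0, 0.0, 323.0], [0.0, 555.0, 250.0], [0.0, 0.0, 1.0]]
wrist [[0.417, -0.875, -0.247, 0.194], [0.909, 0.402, 0.113, 0.598], [0.0, -0.271, 0.962, 0.384], [0.0, 0.0, 0.0, 1.0]] [[412.0, 0.0, 321.0], [0.0, 412.0, 243.0], [0.0, 0.0, 1.0]]
{'time': 0.15, 'joint_positions': array([-1.16258894,  0.33270613, -0.06467664,  1.460736  ,  0.02160528,
        1.34990841, -0.08850153]), 'joint_vel': array([-0.00131351, -0.00384364, -0.00024582, -0.00428096,  0.00013018,
        0.00142462,  0.00105182]), 'joint_torque': array([ 7.05402090e-04, -6.23627758e+01,  2.46632542e-02, -3.90149081e+01,
       -6.14394341e-02,  3.71106772e-02,  7.75318949e-05]), 'ee_pos': array([0.26089628, 0.56762232, 0.22195542]), 'eef_rot': array([ 2.13744613e-01,  9.76889430e-01, -5.24523658e-04, -8.46365605e-05]), 'ft_force': array([-0.55449007, -0.61523959,  0.94665248]), 'torque': array([-0.04174318,  0.00292214,  0.02530814]), 'grip_force': 0.0, 'width': 0.08706630124194267}
```

View pics/top0.png

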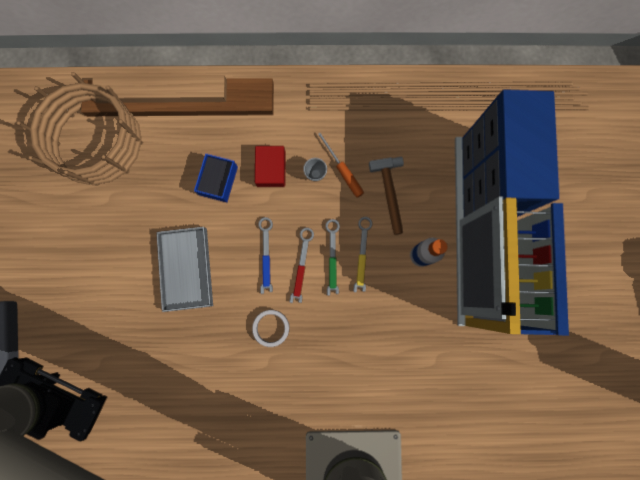

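View pics/side0.png

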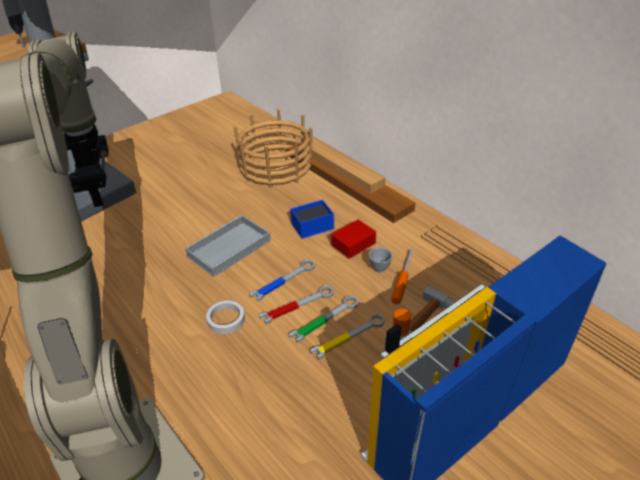

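```bash
python3 - <<'E'
from h import *
import pickle
c=pickle.load(open('top0.pkl','rb')); W=cloud(c); im=c['image']; hsv=cv2.cvtColor(im,cv2.COLOR_RGB2HSV); H,S,Vv=[hsv[...,i] for i in range(3)]
h,w=H.shape; uu,vv=np.meshgrid(np.arange(w),np.arange(h))
roi=(uu>240)&(uu<390)&(vv>205)&(vv<310)
R={'blue':(105,130),'red':(-1,6),'green':(50,80),'yellow':(22,32)}
for n,(a,b) in R.items():
    m=(roi&(H>=a)&(H<=b)&(S>190)&(Vv>60)&(W[...,2]>.006)&(W[...,2]<.03))
    P=W[m]; 
    if len(P)<20: print(n,len(P)); continue
    q=P[:,:2]; ctr=(np.percentile(q,2,0)+np.percentile(q,98,0))/2
    mu=q.mean(0); U=np.linalg.svd(q-mu)[2][0]; U*=np.sign(U[0]); t=(q-mu)@U
    ctr=mu+U*(np.percentile(t,1)+np.percentile(t,99))/2
    print(n,m.sum(),'grip',ctr.round(4),'z',np.median(P[:,2]).round(4),'yaw',np.arctan2(U[1],U[0]).round(3),'len',np.ptp(np.percentile(t,[1,99])).round(3),'ring',(ctr+.12*U).round(3))
# spanner full steel via height
for n,u,v in [('bluering',264,223),('redring',306,234),('greenring',332,225),('yelring',364,224),('traycorn',160,229),('',206,226),('',166,309),('',212,304),('trayfloor',184,268),('cap',438,246),('tab',509,309),('tabtop',511,307),('lintelA',511,203),('lintelB',511,325),('doortop',500,200),('plateb',540,229),('',540,256),('',540,281),('',540,305),('cabback',558,210),('',567,330)]:
    print(n,u,v,W[v,u].round(3))
cap=(H>=5)&(H<=14)&(S>190)&(uu>415)&(uu<450)&(vv>230)&(vv<265)
P=W[cap&(W[...,2]>.19)]; print('captop',len(P),P.mean(0).round(4),((P.min(0)+P.max(0))/2).round(4),np.ptp(P,axis=0).round(3))
lin=(H>=20)&(H<=28)&(S>180)&(uu>495)&(W[...,2]>.29)&(W[...,2]<.31)
P=W[lin]; a=np.polyfit(P[:,0],P[:,1],1); print('lintel',len(P),P.min(0).round(3),P.max(0).round(3),'slope',a)
rk=(W[...,2]>.012)&(W[...,2]<.06)&(uu>145)&(uu<220)&(vv>215)&(vv<320); (x0,r,s)=cv2.minAreaRect(W[rk][:,:2].astype(np.float32)); print('tray',np.round(x0,4),np.round(r,3),s)
x=cv2.resize(im[180:350,400:590],None,fx=4,fy=3.5,interpolation=cv2.INTER_CUBIC); cv2.imwrite('pics/crop1.png',x[:,:,::-1])
E
```

```text
blue 161 grip [0.5095 0.2129] z 0.0142 yaw 0.033 len 0.071 ring [0.629 0.217]
red 176 grip [0.4849 0.1302] z 0.0144 yaw -0.166 len 0.07 ring [0.603 0.11 ]
green 0
yellow 0
bluering 264 223 [0.634 0.22  0.003]
redring 306 234 [0.604 0.112 0.002]
greenring 332 225 [0.627 0.044 0.002]
yelring 364 224 [ 0.63  -0.039 -0.001]
traycorn 160 229 [ 0.621  0.49  -0.004]
 206 226 [0.627 0.369 0.005]
 166 309 [0.416 0.464 0.003]
 212 304 [0.428 0.348 0.006]
trayfloor 184 268 [0.519 0.423 0.001]
cap 438 246 [ 0.547 -0.178  0.205]
tab 509 309 [ 0.415 -0.272  0.337]
tabtop 511 307 [ 0.418 -0.274  0.342]
lintelA 511 203 [ 0.62  -0.303  0.3  ]
lintelB 511 325 [ 0.384 -0.288  0.3  ]
doortop 500 200 [ 0.627 -0.283  0.296]
plateb 540 229 [ 0.577 -0.387  0.237]
 540 256 [0.434 0.068 1.202]
 540 281 [ 0.469 -0.385  0.224]
 540 305 [ 0.42  -0.384  0.219]
cabback 558 210 [ 0.604 -0.391  0.311]
 567 330 [ 0.373 -0.392  0.308]
captop 164 [ 0.5456 -0.1794  0.2081] [ 0.4972 -0.065   0.6971] [0.127 0.266 1.009]
lintel 1463 [ 0.369 -0.313  0.29 ] [ 0.629 -0.284  0.305] slope [-0.02868991 -0.2830887 ]
tray [0.5175 0.4182] [0.201 0.124] 6.1254777908325195
```

View pics/crop1.png

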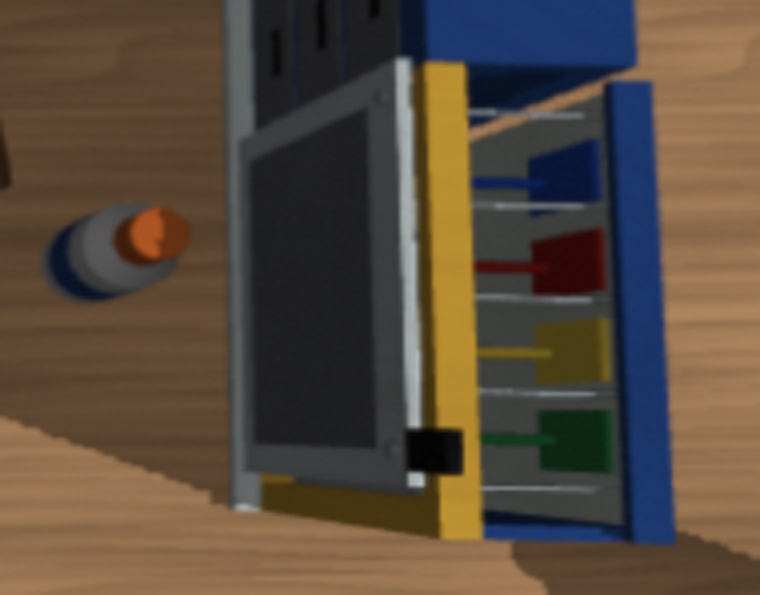

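```bash
python3 - <<'E'
from h import *
import pickle
c=pickle.load(open('top0.pkl','rb')); W=cloud(c); im=c['image']; hsv=cv2.cvtColor(im,cv2.COLOR_RGB2HSV); H,S,Vv=[hsv[...,i].astype(int) for i in range(3)]
h,w=H.shape; uu,vv=np.meshgrid(np.arange(w),np.arange(h))
print([ (hsv[v,u].tolist(),W[v,u].round(3).tolist()) for u,v in [(333,275),(361,268)]])
for n,a,b,u0,u1 in [('blue',100,130,250,280),('red',-1,7,285,315),('green',45,85,320,345),('yellow',21,35,350,375)]:
    m=(uu>u0)&(uu<u1)&(vv>232)&(vv<300)&(H>=a)&(H<=b)&(S>140)
    P=W[m]; q=P[:,:2]; mu=q.mean(0); U=np.linalg.svd(q-mu)[2][0]; U*=np.sign(U[0]); t=(q-mu)@U
    ctr=mu+U*(np.percentile(t,1)+np.percentile(t,99))/2
    # ring: steel pixels top via non-wood
    mr=(uu>u0)&(uu<u1+4)&(vv>214)&(vv<244)&(S<90)&(H<200)&(W[...,2]>.004)
    rr=W[mr][:,:2]; 
    print(n,m.sum(),'grip',ctr.round(4),np.median(P[:,2]).round(4),'yaw',np.arctan2(U[1],U[0]).round(3),'len',np.ptp(np.percentile(t,[1,99])).round(3),'ring',(ctr+.12*U).round(3),'steel',mr.sum(),rr.max(0).round(3) if len(rr) else 0,rr.min(0).round(3) if len(rr) else 0)
cap=(H>=3)&(H<=15)&(S>170)&(uu>415)&(uu<450)&(vv>230)&(vv<265)&(W[...,2]>.195)&(W[...,2]<.22)
P=W[cap]; print('captop',len(P),P.mean(0).round(4),((P.min(0)+P.max(0))/2).round(4),np.ptp(P,axis=0).round(3))
lin=(H>=20)&(H<=28)&(S>150)&(uu>495)&(W[...,2]>.292)&(W[...,2]<.306)
L=[];Rr=[]
for r in range(210,322,4):
    P=W[r][lin[r]]
    if len(P)>4: L.append([P[0,0],P[:,1].max()]);Rr.append([P[0,0],P[:,1].min()])
L=np.array(L);Rr=np.array(Rr); print(np.polyfit(*L.T,1),np.polyfit(*Rr.T,1))
P=W[lin]; print('lintel x pct',np.percentile(P[:,0],[0.5,2,98,99.5]).round(4))
tab=(Vv<40)&(W[...,2]>.33)&(W[...,2]<.35)&(uu>495)&(uu<530)&(vv>295); P=W[tab]; print('tab',len(P),P.min(0).round(3),P.max(0).round(3),P.mean(0).round(4))
g=lambda a,b:((uu>525)&(uu<560)&(H>=a)&(H<=b)&(S>140)&(Vv>30)&(W[...,2]>.15)&(W[...,2]<.27))
for n,a,b,v0,v1 in [('blue',100,130,222,245),('red',-1,6,245,266),('yellow',22,33,268,292),('green',45,85,294,318)]:
    P=W[g(a,b)&(vv>v0)&(vv<v1)]; print('plate',n,len(P),np.median(P,0).round(3),P.min(0).round(3),P.max(0).round(3))
E
```

```text
[([67, 166, 112], [0.497, 0.043, 0.016]), ([24, 180, 123], [0.515, -0.028, 0.014])]
blue 192 grip [0.5102 0.2124] 0.014 yaw 0.178 len 0.073 ring [0.628 0.234] steel 173 [0.648 0.232] [0.434 0.068]
red 218 grip [0.4851 0.1298] 0.0141 yaw -0.172 len 0.074 ring [0.603 0.109] steel 110 [0.621 0.129] [0.58  0.093]
green 152 grip [0.504  0.0458] 0.0145 yaw -0.02 len 0.073 ring [0.624 0.043] steel 154 [0.642 0.06 ] [0.579 0.026]
yellow 210 grip [ 0.5111 -0.0268] 0.0144 yaw -0.185 len 0.074 ring [ 0.629 -0.049] steel 163 [0.648 0.068] [ 0.434 -0.058]
captop 172 [ 0.5468 -0.1815  0.2022] [ 0.5473 -0.1821  0.2008] [0.03  0.031 0.011]
[-0.0211021  -0.27871321] [-0.03019531 -0.29331791]
lintel x pct [0.3689 0.3726 0.6259 0.63  ]
tab 78 [ 0.406 -0.28   0.33 ] [ 0.426 -0.271  0.345] [ 0.4156 -0.2747  0.3396]
plate blue 245 [ 0.575 -0.388  0.234] [ 0.557 -0.391  0.194] [ 0.591 -0.366  0.27 ]
plate red 289 [ 0.523 -0.386  0.234] [ 0.505 -0.39   0.192] [ 0.54  -0.364  0.27 ]
plate yellow 313 [ 0.471 -0.385  0.232] [ 0.453 -0.389  0.182] [ 0.488 -0.36   0.27 ]
plate green 283 [ 0.42  -0.383  0.231] [ 0.402 -0.386  0.195] [ 0.434 -0.356  0.27 ]
```

Request:
step_arm:
  delta_pos:
    - [0.4,-1,0.15]
    - [0.4,-1,0.15]
    - [0.4,-1,0.15]
    - [0.4,-1,0.15]
    - [0.4,-1,0.15]
    - [0.4,-1,0.15]
    - [0.4,-1,0.15]
    - [0.4,-1,0.15]
    - [0.4,-1,0.15]
    - [0.4,-1,0.15]
    - [0.4,-1,0.1]
    - [0.4,-1,0]
  turn: [-0.8,-0.8,-0.8,-0.8,-0.8,-0.8,-0.8,-0.8,-0.8,-0.8,-0.8,-0.7]
  grip: 0
  newtons: 25

```text
time: 1.35
ee_pos: [0.3813, 0.2669, 0.2628]
eef_rot: [0.708, 0.706, 0.0, -0.0]
ft_force: [1.3, 0.4, 0.2]
width: 0.0873
grip_force: 0.0
```

Request:
step_arm:
  delta_pos:
    - [0.4,-1,0]
    - [0.4,-1,0]
    - [0.4,-1,0]
    - [0.4,-1,0]
    - [0.4,-1,0]
    - [0.4,-1,0]
    - [0.4,-1,0]
    - [0.4,-1,0]
    - [0.4,-1,0]
    - [0.4,-1,0]
    - [0.4,-1,0]
    - [0.4,-1,0]
  turn: [0,0,0,0,0,0,0,0,0,0,0,0]

```text
time: 2.55
ee_pos: [0.5011, -0.0332, 0.2625]
eef_rot: [0.707, 0.707, 0.0, -0.0]
ft_force: [1.1, 0.3, 0.3]
width: 0.0869
grip_force: 0.0
```

Request:
step_arm:
  delta_pos:
    - [0.3,-1,0]
    - [0.3,-1,0]
    - [0.3,-1,0]
    - [0.3,-1,0]
    - [0.3,-1,0]
    - [0.34,-0.96,0]
    - [0,0,-0.8]
    - [0,0,-0.8]
    - [0,0,-0.8]
    - [0,0,-0.8]
    - [0,0,-0.8]
    - [0,0,0]
  turn: [0,0,0,0,0,0,0,0,0,0,0,0]

```text
time: 3.75
ee_pos: [0.5454, -0.1805, 0.1601]
eef_rot: [0.707, 0.707, -0.001, -0.002]
ft_force: [0.5, 0.3, 0.5]
width: 0.0873
grip_force: 0.0
```

Request:
step_arm:
  delta_pos:
    - [0,0,0]
    - [0,0,0]
    - [0,0,0]
    - [0,0,0]
    - [0,0,0]
    - [0,0,0]
    - [0,0,0]
    - [0,0,0]
  turn: [0,0,0,0,0,0,0,0]
  grip: 1
  newtons: 30

```text
time: 4.55
ee_pos: [0.5468, -0.1811, 0.1626]
eef_rot: [0.707, 0.707, -0.0, -0.0]
ft_force: [-2.0, 0.1, 3.0]
width: 0.0325
grip_force: 30.0
```

Request:
step_arm:
  delta_pos:
    - [0,0,0.6]
    - [0,0,0.9]
    - [0,0.4,0.9]
    - [0,0.8,0]
    - [-0.1,1,0]
    - [-0.1,1,0]
    - [-0.1,1,0]
    - [-0.1,1,0]
    - [-0.1,1,0]
    - [-0.1,1,0]
    - [-0.1,1,0]
    - [-0.1,1,0]
  turn: [0,0,0,0,0,0,0,0,0,0,0,0]

```text
time: 5.75
ee_pos: [0.5268, 0.0498, 0.2234]
eef_rot: [0.707, 0.707, 0.0, 0.0]
ft_force: [0.6, 0.6, -3.2]
width: 0.0325
grip_force: 29.9
```

Request:
step_arm:
  delta_pos:
    - [-0.1,1,0]
    - [-0.1,1,0]
    - [-0.1,1,0]
    - [-0.1,1,0]
    - [0,1,0]
    - [0,1,0]
    - [0,1,0]
    - [0,1,0]
    - [0,1,0]
    - [0,1,0]
    - [0,1,0]
    - [0,1,0]
  turn: [0,0,0,0,0,0,0,0,0,0,0,0]

```text
time: 6.95
ee_pos: [0.517, 0.3498, 0.2233]
eef_rot: [0.707, 0.707, 0.0, 0.0]
ft_force: [-0.1, -0.5, -2.5]
width: 0.0326
grip_force: 29.9
```

Request:
step_arm:
  delta_pos:
    - [0,0.7,0]
    - [0,0.5,0]
    - [0,0.2,0]
    - [0,0,-0.4]
    - [0,0,-0.6]
    - [0,0,-0.6]
    - [0,0,-0.4]
    - [0,0,-0.2]
    - [0,0,0]
    - [0,0,0]
  turn: [0,0,0,0,0,0,0,0,0,0]

```text
time: 7.95
ee_pos: [0.5191, 0.3926, 0.1795]
eef_rot: [0.706, 0.708, 0.011, -0.003]
ft_force: [-11.9, 11.4, 63.2]
width: 0.0326
grip_force: 43.2
```

```bash
python3 - <<'E'
from h import *
import pickle
c=snap('top','top1.png'); pickle.dump(c,open('top1.pkl','wb'))
s=read_state(); print(s['ee_pos'].round(4),s['ft_force'].round(2),s['width'])
E
```

```text
[0.5191 0.3926 0.1795] [-11.47  11.13  63.85] 0.033288624452432865
```

View pics/top1.png

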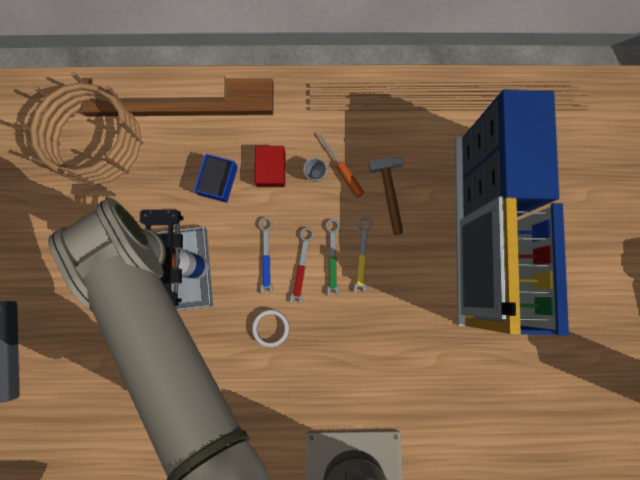

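Request:
step_arm:
  delta_pos:
    - [0,0,0.6]
    - [0,0,0.8]
    - [0,0,0.6]
    - [0,0.5,0]
    - [0,0.55,0]
    - [0,0,0]
    - [0,0,0]
  turn: [0,0,0,0,0,0,0]

```text
time: 8.7
ee_pos: [0.5163, 0.4106, 0.2158]
eef_rot: [0.707, 0.708, -0.001, 0.0]
ft_force: [-0.2, -0.6, -3.2]
width: 0.0327
grip_force: 32.0
```

```bash
python3 - <<'E'
from h import *
c=snap('side','side1.png')
x=cv2.resize(c['image'][120:300,130:340],None,fx=3,fy=3); cv2.imwrite('pics/side1c.png',x[:,:,::-1])
E
```

```text
(no output)
```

View pics/side1c.png

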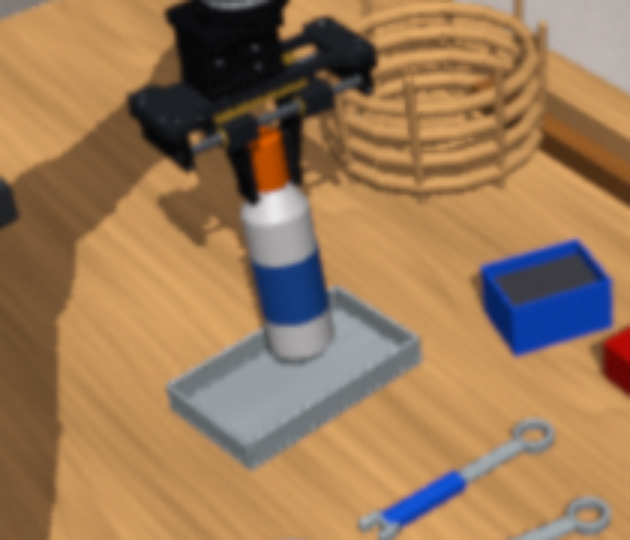

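```bash
cat > bt.py <<'E'
from h import *
c=snap('side'); W=cloud(c); im=c['image'].astype(int)
x,y,z=W[...,0],W[...,1],W[...,2]
s=read_state()['ee_pos']
m=(abs(x-s[0])<.08)&(abs(y-s[1])<.08)&(z>.04)
cam=np.linalg.inv(c['view'])[:2,3]
from scipy.optimize import least_squares
def fit(lo,hi,r):
    P=W[m&(z>lo)&(z<hi)][:,:2]
    if len(P)<20: return len(P)
    f=least_squares(lambda q:np.hypot(*(P-q).T)-r,s[:2]+.0,loss='soft_l1',f_scale=.002); return len(P),f.x.round(4),np.abs(f.fun).mean().round(4)
for lo in np.arange(.05,.18,.02): print(lo.round(2),fit(lo,lo+.02,.029))
P=W[m&(z<.3)&(im[...,0]>180)&(im[...,1]<110)&(im[...,2]<60)]; print('cap z',P[:,2].min().round(4),P[:,2].max().round(4))
print(s.round(4))
E
python3 bt.py
```

```text
0.05 16
0.07 (142, array([0.5165, 0.3971]), np.float64(0.0015))
0.09 (149, array([0.5162, 0.3991]), np.float64(0.0016))
0.11 (154, array([0.5161, 0.4004]), np.float64(0.0015))
0.13 (156, array([0.5162, 0.4025]), np.float64(0.0015))
0.15 (171, array([0.5163, 0.4045]), np.float64(0.0017))
0.17 (161, array([0.5165, 0.4071]), np.float64(0.0018))
cap z 0.2261 0.2705
[0.517  0.4096 0.2166]
```

Request:
step_arm:
  delta_pos:
    - [0,0.5,0]
    - [0,0.5,0]
    - [0,0,-0.4]
    - [0,0,-0.5]
    - [0,0,-0.5]
    - [0,0,-0.4]
    - [0,0,-0.3]
    - [0,0,-0.2]
    - [0,0,-0.1]
    - [0,0,0]
    - [0,0,0]
  turn: [0,0,0,0,0,0,0,0,0,0,0]

```text
time: 9.9
ee_pos: [0.5171, 0.4353, 0.1581]
eef_rot: [0.707, 0.707, 0.0, -0.0]
ft_force: [-0.2, -0.6, -0.1]
width: 0.0327
grip_force: 32.3
```

Request:
step_arm:
  delta_pos:
    - [0,0,-0.1]
    - [0,0,0]
    - [0,0,0]
    - [0,0,0]
    - [0,0,0]
    - [0,0,0]
    - [0,0,0]
  turn: [0,0,0,0,0,0,0]
  grip: 0

```text
time: 10.6
ee_pos: [0.517, 0.4352, 0.155]
eef_rot: [0.707, 0.707, -0.0, 0.0]
ft_force: [-0.1, 0.8, 0.9]
width: 0.0801
grip_force: 0.0
```

```bash
python3 bt.py
```

```text
0.05 (136, array([0.5165, 0.423 ]), np.float64(0.0018))
0.07 (142, array([0.516 , 0.4239]), np.float64(0.0015))
0.09 (151, array([0.516 , 0.4251]), np.float64(0.0017))
0.11 (134, array([0.5162, 0.4264]), np.float64(0.0016))
0.13 (191, array([0.5167, 0.4279]), np.float64(0.0026))
0.15 (201, array([0.5222, 0.437 ]), np.float64(0.0079))
0.17 (170, array([0.5258, 0.4377]), np.float64(0.0093))
cap z 0.1639 0.2107
[0.517  0.4352 0.155 ]
```

Request:
step_arm:
  delta_pos:
    - [0,0,0.5]
    - [0,0,0.9]
    - [0,0,1]
    - [0,0,1]
    - [0,-0.5,1]
    - [0,-1,1]
    - [0,-1,1]
    - [0,-1,1]
    - [0,-1,1]
    - [0,-1,1]
    - [-0.3,-1,0.4]
    - [-0.4,-1,0]
  turn: [0,0,0,0,0,0,0,0,0,0,0,0]

```text
time: 11.85
ee_pos: [0.4999, 0.2463, 0.4029]
eef_rot: [0.707, 0.707, 0.002, 0.0]
ft_force: [0.4, -0.5, 0.2]
width: 0.0871
grip_force: 0.0
```

```bash
sed -i "s/^s=.*/s=np.array([.517,.43,.15])/" bt.py; python3 bt.py; python3 -c "
from h import *
print(read_state()['ee_pos'])"
```

```text
0.05 (126, array([0.5167, 0.4204]), np.float64(0.0014))
0.07 (147, array([0.5166, 0.4205]), np.float64(0.0017))
0.09 (140, array([0.5163, 0.4208]), np.float64(0.0015))
0.11 (141, array([0.5166, 0.4205]), np.float64(0.0015))
0.13 (195, array([0.5177, 0.423 ]), np.float64(0.0026))
0.15 (124, array([0.5222, 0.4322]), np.float64(0.0033))
0.17 (89, array([0.5241, 0.4333]), np.float64(0.0023))
cap z 0.2026 0.2104
[0.517 0.43  0.15 ]
[0.49958658 0.24179571 0.40318916]
```

Request:
step_arm:
  delta_pos:
    - [-0.3,-1,0]
    - [-0.3,-1,0]
    - [-0.3,-1,0]
    - [-0.3,-1,0]
    - [-0.3,-1,0]
    - [-0.3,-1,0]
    - [-0.3,-1,0]
    - [-0.3,-1,0]
    - [-0.3,-1,0]
    - [-0.3,-1,0]
    - [-0.3,-1,0]
    - [-0.06,-1,0]
  turn: [0,0,0,0,0,0,0,0,0,0,0,0]

```text
time: 13.1
ee_pos: [0.4148, -0.0537, 0.401]
eef_rot: [0.707, 0.707, 0.001, -0.0]
ft_force: [0.4, -0.3, 0.5]
width: 0.0866
grip_force: 0.0
```

Request:
step_arm:
  delta_pos:
    - [0,-1,0]
    - [0,-1,0]
    - [0,-1,0]
    - [0,-1,0]
    - [0,-1,0]
    - [0,-1,0]
    - [0,-1,0]
    - [0,-0.8,0]
    - [0,-0.5,0]
    - [0,-0.3,0]
    - [0,0,0]
    - [0,0,0]
  turn: [0,0,0,0,0,0,0,0,0,0,0,0]

```text
time: 14.3
ee_pos: [0.4156, -0.2668, 0.4002]
eef_rot: [0.707, 0.707, 0.0, -0.0]
ft_force: [-0.2, 0.4, -0.6]
width: 0.0875
grip_force: 0.0
```

Request:
step_arm:
  delta_pos:
    - [0,-0.3,-0.6]
    - [0,0,-0.8]
    - [0,0,-0.8]
    - [0,0,-0.6]
    - [0,0,-0.35]
    - [0,0,-0.1]
    - [0,0,0]
  turn: [0,0,0,0,0,0,0]

```text
time: 15.0
ee_pos: [0.4157, -0.2745, 0.3191]
eef_rot: [0.707, 0.707, 0.0, 0.0]
ft_force: [0.4, -0.1, 1.2]
width: 0.0869
grip_force: 0.0
```

Request:
step_arm:
  delta_pos:
    - [0,0,0]
    - [0,0,0]
    - [0,0,0]
    - [0,0,0]
    - [0,0,0]
    - [0,0,0]
    - [0,0,0]
    - [0,0,0]
  turn: [0,0,0,0,0,0,0,0]
  grip: 1
  newtons: 15

```text
time: 15.8
ee_pos: [0.4155, -0.2748, 0.3188]
eef_rot: [0.707, 0.707, 0.0, 0.0]
ft_force: [0.1, -0.5, -0.3]
width: 0.031
grip_force: 0.0
```

Request:
step_arm:
  delta_pos:
    - [0,0,0]
    - [0,0,0]
    - [0,0,0]
    - [0.3,0,0]
    - [0.6,-0.03,0]
    - [0.9,-0.03,0]
    - [1,-0.03,0]
    - [1,-0.03,0]
    - [1,-0.03,0]
    - [1,-0.03,0]
    - [1,-0.03,0]
    - [1,-0.03,0]
  turn: [0,0,0,0,0,0,0,0,0,0,0,0]

```text
time: 17.0
ee_pos: [0.6112, -0.2815, 0.3188]
eef_rot: [0.707, 0.707, -0.001, 0.0]
ft_force: [-2.8, -0.6, 10.3]
width: 0.0236
grip_force: 15.0
```

Request:
step_arm:
  delta_pos:
    - [0.5,-0.03,0]
    - [0.3,0,0]
    - [0.15,0,0]
    - [0,0,0]
    - [0,0,0]
  turn: [0,0,0,0,0]

```text
time: 17.5
ee_pos: [0.6327, -0.2821, 0.3187]
eef_rot: [0.708, 0.707, -0.001, -0.001]
ft_force: [-8.0, 0.5, 3.2]
width: 0.024
grip_force: 15.0
```

Request:
step_arm:
  delta_pos:
    - [-0.1,0,0]
    - [0,0,0]
    - [0,0,0]
    - [0,0,0]
    - [0,0,0.5]
    - [0,0,1]
    - [0,0,1]
    - [0,0.5,0.5]
    - [-0.3,1,0]
    - [-0.4,1,0]
    - [-0.4,1,0]
    - [-0.4,1,0]
  turn: [0,0,0,0,0,0,0,0,0,0,0,0]
  grip: 0

```text
time: 18.7
ee_pos: [0.5939, -0.1672, 0.3938]
eef_rot: [0.707, 0.707, 0.0, -0.0]
ft_force: [0.2, 1.2, -0.4]
width: 0.0868
grip_force: 0.0
```

```bash
cat > sp.py <<'E'
from h import *
import sys
from scipy.optimize import least_squares
# spanner poses: sleeve centroid by colour, ring by circle fit to low-saturation pixels beyond it (both on known-height planes)
CL={'blue':(100,130),'red':(-1,7),'green':(45,85),'yellow':(21,35)}
def spanners(c):
    W=cloud(c); hsv=cv2.cvtColor(c['image'],cv2.COLOR_RGB2HSV).astype(int); H,S=hsv[...,0],hsv[...,1]
    reg=(W[...,0]>.38)&(W[...,0]<.72)&(W[...,1]>-.12)&(W[...,1]<.30)&(W[...,2]<.03)
    out={}
    for n,(a,b) in CL.items():
        m=(reg&(H>=a)&(H<=b)&(S>140)&(W[...,2]>.005)&(W[...,2]<.025)).astype(np.uint8)
        k,l,st,ce=cv2.connectedComponentsWithStats(m)
        if k<2: continue
        v,u=np.nonzero(l==1+np.argmax(st[1:,4])); 
        if len(u)<60: continue
        q=np.array([world(c,a_,b_,.014)[:2] for a_,b_ in zip(u,v)]); g=(np.percentile(q,2,axis=0)+np.percentile(q,98,axis=0))/2
        g=q.mean(0); 
        d=np.hypot(W[...,0]-g[0],W[...,1]-g[1]); mr=(d>.092)&(d<.15)&(S<100)&(W[...,0]>g[0])&(W[...,2]<.03)&(abs(W[...,1]-g[1])<.06)
        v,u=np.nonzero(mr); p=np.array([world(c,a_,b_,.0125)[:2] for a_,b_ in zip(u,v)])
        f=least_squares(lambda x:np.abs(np.hypot(*(p-x).T)-.0153)-0,p[np.hypot(*(p-g).T)>.1].mean(0),loss='soft_l1',f_scale=.003)
        r=f.x; e=r-g; out[n]=(g,r); print(n,len(q),'grip',g.round(4),'ring',r.round(4),'d',np.hypot(*e).round(4),'yaw',np.arctan2(e[1],e[0]).round(3),'n',len(p))
    return out
if __name__=='__main__':
    c=snap('top',sys.argv[1] if len(sys.argv)>1 else None); spanners(c); print(read_state()['ee_pos'].round(4))
E
python3 sp.py top2.png
```

```text
blue 188 grip [0.5095 0.213 ] ring [0.6278 0.2159] d 0.1183 yaw 0.025 n 165
red 212 grip [0.4853 0.1296] ring [0.6008 0.1108] d 0.117 yaw -0.161 n 160
green 149 grip [0.5036 0.0456] ring [0.6201 0.0486] d 0.1165 yaw 0.025 n 211
yellow 214 grip [ 0.5113 -0.0276] ring [ 0.6277 -0.0371] d 0.1167 yaw -0.082 n 179
[ 0.5941 -0.163   0.3943]
```

View pics/top2.png

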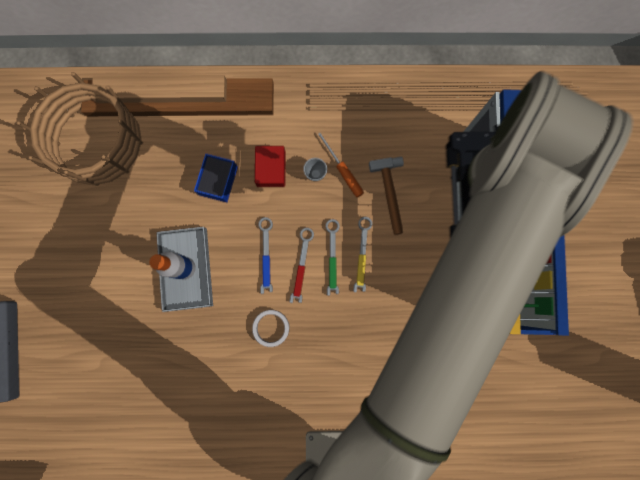

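Request:
step_arm:
  delta_pos:
    - [-0.4,0.8,-1]
    - [-0.5,1,-1]
    - [-0.5,1,-1]
    - [-0.5,1,-1]
    - [-0.5,1,-1]
    - [-0.5,0.6,-1]
    - [0,0,-1]
    - [0,0,-1]
    - [0,0,-1]
    - [0,0,-1]
    - [0,0,-0.8]
    - [0,0,-0.6]
  turn: [1,1,1,1,1,1,1,1,1,1,1,1]
  grip: 0.2

```text
time: 19.95
ee_pos: [0.5211, -0.0333, 0.1076]
eef_rot: [0.063, 0.998, 0.0, -0.001]
ft_force: [0.2, -0.4, 0.5]
width: 0.0696
grip_force: 0.0
```

Request:
step_arm:
  delta_pos:
    - [0,0,0]
    - [0,0,0]
    - [0,0,0]
  turn: [0.3,0,0]

```text
time: 20.25
ee_pos: [0.522, -0.0336, 0.1092]
eef_rot: [0.048, 0.999, 0.0, 0.0]
ft_force: [0.4, -0.0, 1.5]
width: 0.0698
grip_force: 0.0
```

Request:
step_arm:
  delta_pos:
    - [0,0.22,-0.8]
    - [0,0,-1]
    - [0,0,-1]
    - [0,0,-0.8]
    - [0,0,-0.4]
    - [0,0,-0.2]
    - [0,0,0]
    - [0,0,0]
  turn: [0.1,0,0,0,0,0,0,0]

```text
time: 21.05
ee_pos: [0.5224, -0.0285, 0.0047]
eef_rot: [0.041, 0.999, 0.0, 0.001]
ft_force: [-0.0, 0.6, -0.5]
width: 0.0696
grip_force: 0.0
```

Request:
step_arm:
  delta_pos:
    - [0,0,0]
    - [0,0,0]
    - [0,0,0]
    - [0,0,0]
    - [0,0,0]
    - [0,0,0]
    - [0,0,0]
    - [0,0,0]
    - [0,0,0]
    - [0,0,0]
  turn: [0,0,0,0,0,0,0,0,0,0]
  grip: 1
  newtons: 60

```text
time: 22.05
ee_pos: [0.5217, -0.0286, 0.0038]
eef_rot: [0.041, 0.999, 0.0, -0.0]
ft_force: [0.1, 0.0, 0.3]
width: 0.0172
grip_force: 59.9
```

Request:
step_arm:
  delta_pos:
    - [0,0,0.5]
    - [0,0,1]
    - [0,0,1]
    - [0,0,1]
    - [-0.2,-0.3,1]
    - [-0.3,-0.5,1]
    - [-0.3,-0.5,1]
    - [-0.3,-0.5,1]
    - [-0.3,-0.5,1]
    - [-0.3,-0.5,0.9]
    - [-0.13,-0.06,0.5]
    - [0,0,0]
  turn: [0,0,-0.7,-1,-1,-1,-1,-1,-1,-1,-1,-1]

```text
time: 23.25
ee_pos: [0.4761, -0.1013, 0.2534]
eef_rot: [0.587, 0.81, 0.002, 0.0]
ft_force: [0.3, 0.3, -3.5]
width: 0.0168
grip_force: 59.9
```

Request:
step_arm:
  delta_pos:
    - [0,0,0]
    - [0,0,0]
    - [0,0,0]
    - [0,0,0]
    - [0,0,0]
    - [0,0,0]
  turn: [-1,-1,-0.95,0,0,0]

```text
time: 23.85
ee_pos: [0.4759, -0.1002, 0.2514]
eef_rot: [0.717, 0.697, 0.0, -0.0]
ft_force: [-0.7, -0.7, -1.6]
width: 0.0174
grip_force: 59.9
```

```bash
cat > held.py <<'E'
from h import *
import sys
# held spanner: steel ring ahead of gripper (world -y), from side + top clouds
s=read_state(); e=s['ee_pos']; print(e.round(4),s['eef_rot'].round(3),s['width'].round(4),s['ft_force'].round(1))
for n in ['side','top','wrist']:
    c=snap(n,(sys.argv[1]+n+'.png') if len(sys.argv)>1 else None); W=cloud(c)
    d=e[1]-W[...,1]; m=(abs(W[...,0]-e[0])<.04)&(d>.03)&(d<.16)&(abs(W[...,2]-e[2])<.06)&(c['z_map']>0)
    P=W[m]; d=d[m]
    for lo in np.arange(.03,.16,.01):
        k=(d>=lo)&(d<lo+.01)
        if k.sum()>3: print(n,lo.round(2),k.sum(),'x',P[k,0].min().round(4),P[k,0].max().round(4),'z',np.median(P[k,2]).round(4),P[k,2].max().round(4))
    if len(P): print('tip y',P[:,1].min().round(4))
E
python3 held.py h1
```

```text
Traceback (most recent call last):
  File "held.py", line 4, in <module>
    s=read_state(); e=s['ee_pos']; print(e.round(4),s['eef_rot'].round(3),s['width'].round(4),s['ft_force'].round(1))
                                                                          ^^^^^^^^^^^^^^^^
AttributeError: 'float' object has no attribute 'round'
```

```bash
sed -i "s/s\['width'\].round(4)/s['width']/" held.py; python3 held.py h1
```

```text
[ 0.4759 -0.1002  0.2514] [ 0.717  0.697  0.    -0.   ] 0.01742210741903923 [-0.7 -0.7 -1.6]
side 0.03 38 x 0.4671 0.4824 z 0.2587 0.2613
side 0.04 38 x 0.4654 0.4799 z 0.2588 0.2614
side 0.05 35 x 0.4645 0.4791 z 0.2589 0.2614
side 0.06 40 x 0.4645 0.481 z 0.2598 0.2623
side 0.07 46 x 0.4654 0.4789 z 0.26 0.2633
side 0.08 34 x 0.4641 0.479 z 0.2601 0.2624
side 0.09 79 x 0.4553 0.4853 z 0.2599 0.2646
side 0.1 58 x 0.4526 0.4896 z 0.2593 0.2651
side 0.11 65 x 0.453 0.4867 z 0.2603 0.2645
side 0.12 53 x 0.4577 0.4822 z 0.259 0.263
tip y -0.2254
wrist 0.03 625 x 0.4685 0.4823 z 0.2578 0.2595
wrist 0.04 189 x 0.4683 0.4822 z 0.2577 0.2596
tip y -0.144
```

Request:
step_arm:
  delta_pos:
    - [0,-0.6,0]
    - [0,-1,0]
    - [0,-1,0]
    - [0,-1,0]
    - [0,-0.7,0]
    - [0,-0.4,0]
    - [0,-0.1,0]
    - [0,0,0]
    - [0,0,0]
  turn: [0,0,0,0,0,0,0,0,0]

```text
time: 24.9
ee_pos: [0.4761, -0.2193, 0.2513]
eef_rot: [0.717, 0.697, 0.0, -0.0]
ft_force: [-1.2, 0.6, -1.8]
width: 0.0176
grip_force: 59.9
```

```bash
python3 - <<'E'
from h import *
s=read_state(); print(s['ee_pos'].round(4),s['ft_force'])
c=snap('side'); d=snap('top')
a=cv2.resize(c['image'][250:480,330:530],None,fx=2.6,fy=2.6)
b=cv2.resize(d['image'][180:350,440:590],None,fx=2.6,fy=3.5)
b=cv2.resize(b,(400,a.shape[0])); cv2.imwrite('pics/hk1.png',np.hstack([a,b])[:600,:800,::-1]); 
E
```

```text
[ 0.4761 -0.2193  0.2513] [-1.15539006  0.60590749 -1.76922959]
```

View pics/hk1.png

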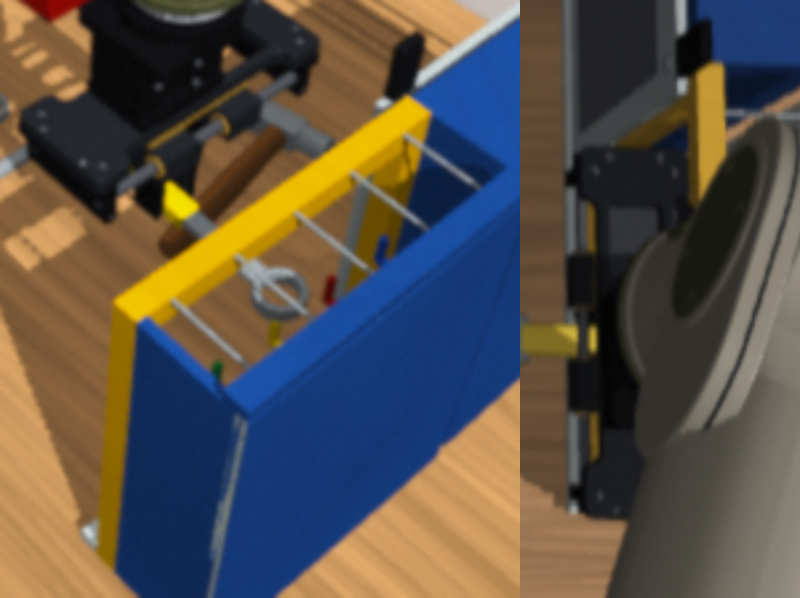

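```bash
cat > pr.py <<'E'
from h import *
c=snap('side'); W=cloud(c); hsv=cv2.cvtColor(c['image'],cv2.COLOR_RGB2HSV).astype(int); H,S,V=hsv[...,0],hsv[...,1],hsv[...,2]
x,y,z=W[...,0],W[...,1],W[...,2]
for n,a,b in [('blue',100,130),('red',-1,7),('yellow',21,35),('green',45,85)]:
    m=(H>=a)&(H<=b)&(S>140)&(y<-.305)&(y>-.35)&(x>.38)&(x<.62)&(z>.18)&(z<.245)&(V>25)
    P=W[m]
    if len(P): print(n,len(P),np.median(P,0).round(4),P.min(0).round(4),P.max(0).round(4))
E
python3 pr.py
```

```text
blue 38 [ 0.5722 -0.3335  0.2213] [ 0.4155 -0.3384  0.2097] [ 0.5765 -0.3253  0.2353]
red 33 [ 0.52   -0.3317  0.226 ] [ 0.5165 -0.3334  0.2134] [ 0.5229 -0.328   0.2359]
yellow 157 [ 0.6092 -0.313   0.2169] [ 0.4662 -0.3341  0.1808] [ 0.6199 -0.3051  0.2446]
green 13 [ 0.4167 -0.3281  0.2316] [ 0.4143 -0.3299  0.2275] [ 0.4185 -0.3264  0.2358]
```

Request:
step_arm:
  delta_pos:
    - [-0.05,0,-0.3]
    - [0,0,-0.4]
    - [0,0,-0.35]
    - [0,0,-0.2]
    - [0,0,-0.1]
    - [0,0,0]
    - [0,0,0]
  turn: [0,0,0,0,0,0,0]

```text
time: 25.75
ee_pos: [0.4748, -0.2202, 0.2178]
eef_rot: [0.718, 0.696, 0.0, 0.0]
ft_force: [0.0, 0.0, -2.7]
width: 0.0171
grip_force: 59.9
```

Request:
step_arm:
  delta_pos:
    - [0,0,0]
    - [0,0,0]
    - [0,0,0]
    - [0,0,0]
    - [0,0,0]
    - [0,0,0]
    - [0,0,0]
    - [0,0,0]
  turn: [0,0,0,0,0,0,0,0]
  grip: 0.3

```text
time: 26.55
ee_pos: [0.4747, -0.2201, 0.2176]
eef_rot: [0.718, 0.696, 0.0, 0.0]
ft_force: [-0.7, 0.1, -0.9]
width: 0.0602
grip_force: 0.0
```

```bash
python3 - <<'E'
from h import *
d=snap('side'); W=cloud(d); v,u=np.nonzero((abs(W[...,0]-.471)<.03)&(W[...,1]<-.30)&(W[...,1]>-.37)&(W[...,2]<.24)&(W[...,2]>.15)); P=W[v,u]; print(P.min(0).round(3),P.max(0).round(3))
a=cv2.resize(d['image'][250:480,330:530],None,fx=2.6,fy=2.6); cv2.imwrite('pics/hk2.png',a[:,:,::-1])
E
```

```text
[ 0.466 -0.335  0.211] [ 0.473 -0.326  0.237]
```

View pics/hk2.png

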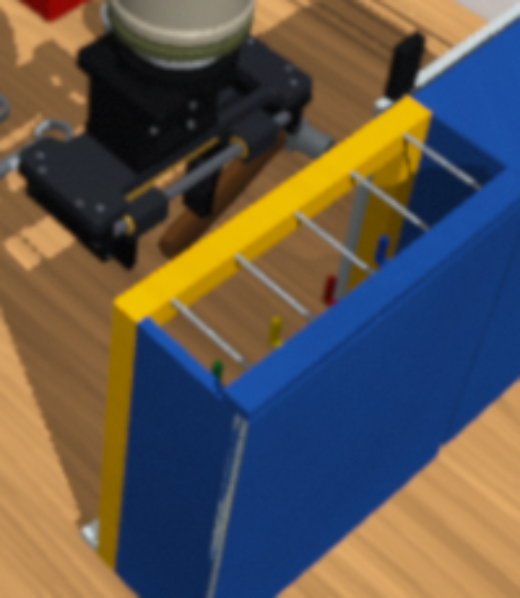

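Request:
step_arm:
  delta_pos:
    - [0,0.6,0]
    - [0,1,0]
    - [0,1,0]
    - [0,1,0.3]
    - [0,1,0.5]
    - [0,1,0.5]
    - [0,1,0]
    - [0,0.4,0]
  turn: [0,0,0,0,0,0,0,0]

```text
time: 27.4
ee_pos: [0.4748, -0.0427, 0.2503]
eef_rot: [0.717, 0.698, 0.001, -0.0]
ft_force: [-0.1, -0.5, 0.1]
width: 0.061
grip_force: 0.0
```

```bash
python3 - <<'E'
from h import *
d=snap('wrist','w1.png'); print(read_state()['ee_pos'])
W=cloud(d); hsv=cv2.cvtColor(d['image'],cv2.COLOR_RGB2HSV).astype(int)
m=(W[...,1]<-.3)&(W[...,1]>-.38)&(abs(W[...,0]-.47)<.025)&(W[...,2]<.26)&(W[...,2]>.02)
for lo in np.arange(.02,.24,.02):
    k=m&(W[...,2]>=lo)&(W[...,2]<lo+.02); P=W[k]
    if len(P): print(lo.round(2),len(P),np.median(P,0).round(3),np.median(hsv[k],0))
E
```

```text
[ 0.47474388 -0.04238253  0.24998497]
```

View pics/w1.png

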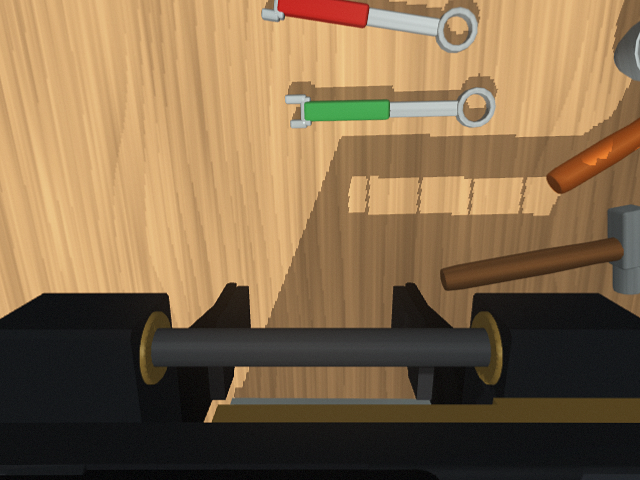

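```bash
python3 - <<'E'
from h import *
d=snap('wrist'); 
f=lambda u,v,z:world(d,u,v,z)[:2].round(4)
print('green',f(303,111,.014),f(390,109,.014),'ring',f(476,107,.011)); print('red', f(368,15,.014),'ring',f(458,29,.011), 'depth',world(d,346,110).round(4))
c=snap('top'); x=cv2.resize(c['image'][190:345,440:590],None,fx=4,fy=3.8,interpolation=cv2.INTER_CUBIC); cv2.imwrite('pics/t3.png',x[:,:,::-1])
W=cloud(c); m=(abs(W[...,0]-.47)<.03)&(W[...,1]<-.29)&(W[...,1]>-.37)&(W[...,2]>.1)&(W[...,2]<.25); P=W[m]; print(len(P),np.median(P,0),P.min(0),P.max(0))
E
```

```text
green [0.4622 0.0462] [0.5421 0.0459] ring [0.622  0.0456]
red [0.5215 0.124 ] ring [0.6011 0.1115] depth [0.5017 0.0461 0.0135]
36 [ 0.47213312 -0.35659898  0.2138869 ] [ 0.46986838 -0.36906005  0.20846763] [ 0.47437335 -0.34503946  0.21699567]
```

View pics/t3.png

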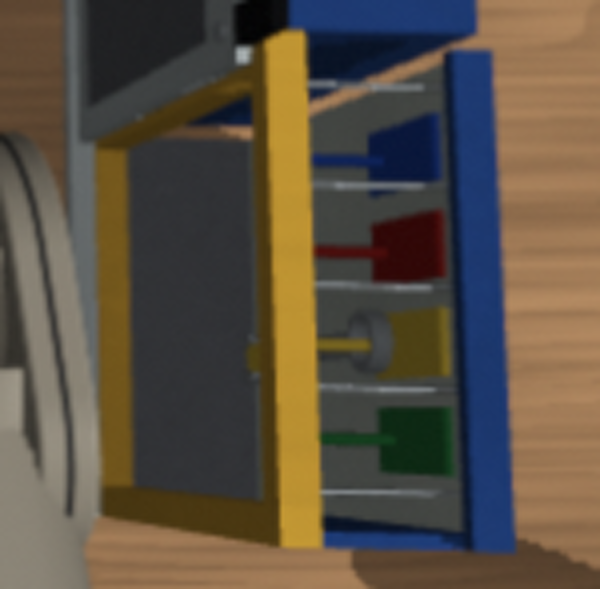

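Request:
step_arm:
  delta_pos:
    - [0.2,0.5,-0.5]
    - [0.3,0.6,-0.6]
    - [0.3,0.6,-0.6]
    - [0.3,0.6,-0.6]
    - [0.3,0.6,-0.6]
    - [0.13,0.44,-0.6]
    - [0,0.2,-0.5]
    - [0,0,-0.5]
    - [0,0,-0.5]
    - [0,0,-0.4]
    - [0,0,-0.2]
    - [0,0,0]
  turn: [1,1,1,1,1,1,1,1,1,1,1,1]

```text
time: 28.75
ee_pos: [0.5127, 0.0411, 0.1092]
eef_rot: [0.079, 0.997, -0.001, -0.001]
ft_force: [-0.3, -0.5, 0.8]
width: 0.061
grip_force: 0.0
```

Request:
step_arm:
  delta_pos:
    - [0,0,0]
    - [0,0,0]
    - [0,0,0]
    - [0,0,0]
  turn: [1,0.3,0,0]

```text
time: 29.15
ee_pos: [0.5131, 0.0421, 0.11]
eef_rot: [0.004, 1.0, -0.0, -0.0]
ft_force: [0.2, 0.3, 0.4]
width: 0.0606
grip_force: 0.0
```

Request:
step_arm:
  delta_pos:
    - [0,0.16,-0.8]
    - [0,0,-1]
    - [0,0,-1]
    - [0,0,-0.8]
    - [0,0,-0.4]
    - [0,0,-0.24]
    - [0,0,0]
    - [0,0,0]
  turn: [0.05,0,0,0,0,0,0,0]

```text
time: 29.95
ee_pos: [0.5136, 0.0474, 0.0048]
eef_rot: [-0.0, 1.0, 0.0, 0.001]
ft_force: [1.4, -0.9, 0.6]
width: 0.061
grip_force: 0.0
```

Request:
step_arm:
  delta_pos:
    - [0,0,0]
    - [0,0,0]
    - [0,0,0]
    - [0,0,0]
    - [0,0,0]
    - [0,0,0]
    - [0,0,0]
    - [0,0,0]
    - [0,0,0]
  turn: [0,0,0,0,0,0,0,0,0]
  grip: 1

```text
time: 30.85
ee_pos: [0.513, 0.0473, 0.0041]
eef_rot: [-0.001, 1.0, -0.0, -0.0]
ft_force: [-0.6, -1.6, 1.4]
width: 0.0174
grip_force: 60.0
```

Request:
step_arm:
  delta_pos:
    - [0,0,0.5]
    - [0,0,1]
    - [-0.2,-0.3,1]
    - [-0.4,-0.7,1]
    - [-0.4,-0.7,1]
    - [-0.4,-0.7,1]
    - [-0.4,-0.7,1]
    - [-0.4,-0.7,1]
    - [-0.4,-0.7,1]
    - [-0.4,-0.7,0.9]
    - [-0.4,-0.5,0.5]
    - [-0.19,-0.19,0]
  turn: [0,0,-0.7,-1,-1,-1,-1,-1,-1,-1,-1,-1]

```text
time: 32.05
ee_pos: [0.4231, -0.1016, 0.2536]
eef_rot: [0.552, 0.834, 0.002, 0.001]
ft_force: [-0.1, 0.3, -3.1]
width: 0.0171
grip_force: 60.0
```

Request:
step_arm:
  delta_pos:
    - [0,0,0]
    - [0,0,0]
    - [0,0,0]
    - [0,0,0]
    - [0,0,0]
    - [0,0,0]
  turn: [-1,-1,-1,-0.63,0,0]

```text
time: 32.65
ee_pos: [0.423, -0.1002, 0.2517]
eef_rot: [0.716, 0.698, 0.0, -0.0]
ft_force: [-0.3, 0.3, -2.2]
width: 0.0177
grip_force: 60.0
```

```bash
python3 held.py | grep -v wrist; python3 sp.py
```

```text
[ 0.423  -0.1002  0.2517] [ 0.716  0.698  0.    -0.   ] 0.017706537781109852 [-0.3  0.3 -2.2]
side 0.03 39 x 0.4139 0.4293 z 0.2586 0.2623
side 0.04 39 x 0.4151 0.4288 z 0.2596 0.2622
side 0.05 43 x 0.4145 0.428 z 0.2596 0.2636
side 0.06 37 x 0.4126 0.4278 z 0.2602 0.2633
side 0.07 43 x 0.4125 0.4269 z 0.2599 0.2631
side 0.08 47 x 0.4129 0.4257 z 0.2597 0.262
side 0.09 75 x 0.404 0.433 z 0.26 0.2627
side 0.1 62 x 0.4008 0.437 z 0.2591 0.2632
side 0.11 60 x 0.401 0.4355 z 0.2602 0.263
side 0.12 74 x 0.4047 0.4306 z 0.2594 0.2633
tip y -0.2277
tip y -0.1449
blue 180 grip [0.5104 0.2134] ring [0.628  0.2158] d 0.1177 yaw 0.021 n 155
red 209 grip [0.485  0.1296] ring [0.6007 0.1108] d 0.1173 yaw -0.161 n 160
[ 0.4232 -0.0998  0.2516]
```

Request:
step_arm:
  delta_pos:
    - [0,-0.6,0]
    - [0,-1,0]
    - [0,-1,0]
    - [0,-1,0]
    - [0,-0.7,0]
    - [0,-0.38,0]
    - [0,0,0]
    - [0,0,-0.3]
    - [0,0,-0.5]
    - [0,0,-0.4]
    - [0,0,-0.16]
    - [0,0,0]
  turn: [0,0,0,0,0,0,0,0,0,0,0,0]

```text
time: 34.05
ee_pos: [0.4228, -0.2165, 0.2168]
eef_rot: [0.717, 0.697, -0.001, -0.0]
ft_force: [0.1, -0.1, -2.5]
width: 0.0169
grip_force: 60.0
```

Request:
step_arm:
  delta_pos:
    - [0,0,0]
    - [0,0,0]
    - [0,0,0]
    - [0,0,0]
    - [0,0,0]
    - [0,0,0]
    - [0,0,0]
    - [0,0,0]
  turn: [0,0,0,0,0,0,0,0]
  grip: 0.3

```text
time: 34.85
ee_pos: [0.4232, -0.2168, 0.2176]
eef_rot: [0.717, 0.697, 0.0, 0.0]
ft_force: [0.1, 0.4, 0.2]
width: 0.0602
grip_force: 0.0
```

Request:
step_arm:
  delta_pos:
    - [0,0.6,0]
    - [0,1,0]
    - [0,1,0]
    - [0,1,0]
    - [0.2,1,0]
    - [0.3,1,0]
    - [0.3,1,0]
    - [0.3,1,0]
    - [0.3,1,0]
    - [0.3,1,-0.2]
    - [0.3,1,-0.5]
    - [0.3,1,-0.6]
  turn: [0,0,0,0,1,1,1,1,1,1,1,1]

```text
time: 36.05
ee_pos: [0.4813, 0.0745, 0.185]
eef_rot: [0.311, 0.95, 0.001, 0.0]
ft_force: [-0.2, -0.4, 0.4]
width: 0.0609
grip_force: 0.0
```

Request:
step_arm:
  delta_pos:
    - [0.3,1,-0.8]
    - [0.23,0.8,-0.8]
    - [0,0.4,-0.8]
    - [0,0,-0.7]
    - [0,0,0]
    - [0,0,0]
  turn: [1,1,1,1,0,0]

```text
time: 36.65
ee_pos: [0.4941, 0.1278, 0.1079]
eef_rot: [0.081, 0.997, -0.0, -0.0]
ft_force: [0.8, -0.8, 0.2]
width: 0.0607
grip_force: 0.0
```

```bash
python3 - <<'E'
from h import *
from sp import spanners
d=snap('wrist','w2.png'); spanners(d); s=read_state(); print(s['ee_pos'],s['eef_rot'])
c=snap('top'); x=cv2.resize(c['image'][190:345,440:590],None,fx=2,fy=2,interpolation=cv2.INTER_CUBIC)
y=cv2.resize(d['image'],(413,310)); cv2.imwrite('pics/t4.png',np.hstack([x,y])[:,:,::-1])
E
```

```text
Traceback (most recent call last):
  File "sp.py", line 20, in spanners
    f=least_squares(lambda x:np.abs(np.hypot(*(p-x).T)-.0153)-0,p[np.hypot(*(p-g).T)>.1].mean(0),loss='soft_l1',f_scale=.003)
                                                                             ~^~
ValueError: operands could not be broadcast together with shapes (0,) (2,)
```

Request:
step_arm:
  delta_pos:
    - [0,0.03,-0.8]
    - [0,0,-1]
    - [0,0,-1]
    - [0,0,-0.8]
    - [0,0,-0.4]
    - [0,0,-0.16]
    - [0,0,0]
    - [0,0,0]
  turn: [0,0,0,0,0,0,0,0]

```text
time: 37.5
ee_pos: [0.4948, 0.1292, 0.0046]
eef_rot: [0.079, 0.997, 0.001, 0.001]
ft_force: [0.7, -1.0, 0.3]
width: 0.0607
grip_force: 0.0
```

Request:
step_arm:
  delta_pos:
    - [0,0,0]
    - [0,0,0]
    - [0,0,0]
    - [0,0,0]
    - [0,0,0]
    - [0,0,0]
    - [0,0,0]
    - [0,0,0]
    - [0,0,0]
  turn: [0,0,0,0,0,0,0,0,0]
  grip: 1

```text
time: 38.4
ee_pos: [0.494, 0.1289, 0.0036]
eef_rot: [0.079, 0.997, 0.0, -0.0]
ft_force: [-0.2, 0.2, 0.4]
width: 0.0172
grip_force: 60.0
```

```bash
cat > hung.py <<'E'
from h import *
c=snap('top'); W=cloud(c); hsv=cv2.cvtColor(c['image'],cv2.COLOR_RGB2HSV).astype(int)
for n,x0 in [('blue',.576),('red',.524),('yellow',.472),('green',.420)]:
    m=(abs(W[...,0]-x0)<.022)&(W[...,1]<-.30)&(W[...,1]>-.375)&(W[...,2]>.195)&(W[...,2]<.25)&(hsv[...,1]<90); P=W[m]
    print(n,len(P),(np.median(P,0).round(3),P.min(0).round(3),P.max(0).round(3)) if len(P) else '')
cv2.imwrite('pics/hung.png',c['image'][190:345,440:590,::-1].repeat(3,0).repeat(3,1))
E
python3 hung.py; python3 sp.py
```

```text
blue 7 (array([ 0.579, -0.366,  0.212]), array([ 0.579, -0.372,  0.211]), array([ 0.579, -0.351,  0.214]))
red 7 (array([ 0.527, -0.361,  0.212]), array([ 0.527, -0.368,  0.208]), array([ 0.528, -0.353,  0.216]))
yellow 34 (array([ 0.473, -0.374,  0.211]), array([ 0.457, -0.375,  0.197]), array([ 0.492, -0.371,  0.22 ]))
green 59 (array([ 0.418, -0.372,  0.213]), array([ 0.405, -0.375,  0.195]), array([ 0.439, -0.371,  0.221]))
[0.494  0.1289 0.0036]
```

Request:
step_arm:
  delta_pos:
    - [0,0,0.5]
    - [0,0,1]
    - [0,-0.3,1]
    - [0.1,-1,1]
    - [0.2,-1,1]
    - [0.2,-1,1]
    - [0.2,-1,1]
    - [0.2,-1,1]
    - [0.2,-1,1]
    - [0.2,-1,0.9]
    - [0,-1,0.5]
    - [0,-0.9,0]
  turn: [0,0,-0.7,-1,-1,-1,-1,-1,-1,-1,-1,-1]

```text
time: 39.7
ee_pos: [0.5269, -0.1029, 0.2534]
eef_rot: [0.616, 0.787, 0.001, 0.001]
ft_force: [0.6, 0.8, -3.4]
width: 0.017
grip_force: 60.0
```

Request:
step_arm:
  delta_pos:
    - [0,0,0]
    - [0,0,0]
    - [0,0,0]
    - [0,0,0]
    - [0,0,0]
  turn: [-1,-1,-0.3,0,0]

```text
time: 40.2
ee_pos: [0.5263, -0.1012, 0.2513]
eef_rot: [0.716, 0.698, 0.0, -0.0]
ft_force: [0.2, 0.1, -2.6]
width: 0.0173
grip_force: 60.0
```

```bash
python3 held.py | grep -v wrist; python3 sp.py
```

```text
[ 0.5263 -0.1012  0.2513] [ 0.716  0.698  0.    -0.   ] 0.017343047271791326 [ 0.2  0.1 -2.6]
side 0.03 39 x 0.5173 0.5302 z 0.2585 0.2618
side 0.04 35 x 0.5162 0.53 z 0.2588 0.2618
side 0.05 42 x 0.5158 0.5304 z 0.2586 0.2618
side 0.06 34 x 0.5158 0.5302 z 0.2593 0.2629
side 0.07 41 x 0.515 0.5309 z 0.2599 0.2632
side 0.08 36 x 0.5155 0.5297 z 0.2601 0.2624
side 0.09 69 x 0.5081 0.538 z 0.261 0.2645
side 0.1 60 x 0.5045 0.5409 z 0.2595 0.2644
side 0.11 60 x 0.5053 0.5393 z 0.2591 0.2639
side 0.12 56 x 0.5096 0.5359 z 0.2593 0.2643
tip y -0.2284
tip y -0.1448
blue 190 grip [0.5093 0.213 ] ring [0.6275 0.2157] d 0.1182 yaw 0.023 n 161
[ 0.5264 -0.1011  0.2511]
```

Request:
step_arm:
  delta_pos:
    - [0,-0.6,0]
    - [0,-1,0]
    - [0,-1,0]
    - [0,-1,0]
    - [0,-0.7,0]
    - [0,-0.46,0]
    - [0,0,0]
    - [0,0,-0.3]
    - [0,0,-0.5]
    - [0,0,-0.4]
    - [0,0,-0.14]
    - [0,0,0]
  turn: [0,0,0,0,0,0,0,0,0,0,0,0]

```text
time: 41.6
ee_pos: [0.5262, -0.2195, 0.2168]
eef_rot: [0.717, 0.698, -0.0, -0.001]
ft_force: [0.2, 0.0, -2.0]
width: 0.0172
grip_force: 60.0
```

Request:
step_arm:
  delta_pos:
    - [0,0,0]
    - [0,0,0]
    - [0,0,0]
    - [0,0,0]
    - [0,0,0]
    - [0,0,0]
    - [0,0,0]
    - [0,0,0]
  turn: [0,0,0,0,0,0,0,0]
  grip: 0.3

```text
time: 42.4
ee_pos: [0.5265, -0.2201, 0.2176]
eef_rot: [0.717, 0.697, 0.0, 0.0]
ft_force: [0.2, 0.5, -0.0]
width: 0.0604
grip_force: 0.0
```

Request:
step_arm:
  delta_pos:
    - [0,0.6,0]
    - [0,1,0]
    - [0,1,0]
    - [0,1,0]
    - [0,1,0]
    - [0,1,0]
    - [-0.04,1,0]
    - [-0.06,1,0]
    - [-0.06,1,0]
    - [-0.06,1,0]
    - [-0.06,1,0]
    - [-0.06,1,0]
  turn: [0,0,0,0,1,1,1,1,1,1,1,1]

```text
time: 43.6
ee_pos: [0.5178, 0.0709, 0.2177]
eef_rot: [0.312, 0.95, 0.0, 0.0]
ft_force: [1.2, -0.1, 0.6]
width: 0.0612
grip_force: 0.0
```

Request:
step_arm:
  delta_pos:
    - [0,1,-0.3]
    - [0,1,-0.5]
    - [0,1,-0.8]
    - [0,1,-0.8]
    - [0,1,-0.8]
    - [0,0.8,-0.8]
    - [0,0,-0.5]
    - [0,0,0]
    - [0,0,0]
  turn: [1,1,1,1,1,0.5,0,0,0]

```text
time: 44.5
ee_pos: [0.5185, 0.2136, 0.1056]
eef_rot: [-0.009, 1.0, -0.0, 0.0]
ft_force: [0.7, -0.1, 0.2]
width: 0.0614
grip_force: 0.0
```

```bash
python3 hung.py; python3 sp.py
```

```text
blue 10 (array([ 0.579, -0.365,  0.213]), array([ 0.579, -0.375,  0.207]), array([ 0.58 , -0.351,  0.215]))
red 39 (array([ 0.527, -0.374,  0.212]), array([ 0.511, -0.375,  0.195]), array([ 0.543, -0.358,  0.221]))
yellow 36 (array([ 0.469, -0.373,  0.212]), array([ 0.457, -0.375,  0.195]), array([ 0.49 , -0.372,  0.22 ]))
green 49 (array([ 0.42 , -0.373,  0.214]), array([ 0.405, -0.375,  0.197]), array([ 0.439, -0.37 ,  0.221]))
[0.5188 0.214  0.1062]
```

```bash
python3 - <<'E'
from h import *
d=snap('wrist'); hsv=cv2.cvtColor(d['image'],cv2.COLOR_RGB2HSV).astype(int)
W=cloud(d); m=(hsv[...,0]>100)&(hsv[...,0]<130)&(hsv[...,1]>140)&(W[...,2]<.03)&(W[...,2]>.008); P=W[m]
q=P[:,:2]-P[:,:2].mean(0); U=np.linalg.svd(q,full_matrices=False)[2][0]; print(len(P),P.mean(0).round(4),P.min(0).round(4),P.max(0).round(4),U)
m=(hsv[...,1]<60)&(W[...,2]<.03)&(W[...,2]>.006)&(W[...,0]>.59)&(W[...,0]<.67)&(abs(W[...,1]-.21)<.06); P=W[m]; print(len(P),P.min(0).round(4) if len(P) else 0,P.max(0).round(4) if len(P) else 0)
E
```

```text
3227 [0.5066 0.2138 0.0134] [0.4694 0.2048 0.0096] [0.5472 0.2232 0.016 ] [0.99972485 0.02345695]
959 [0.6093 0.1991 0.006 ] [0.6416 0.2339 0.0139]
```

Blue is still where expected (yaw 0.023); grasp.

Request:
step_arm:
  delta_pos:
    - [0,0,-0.8]
    - [0,0,-1]
    - [0,0,-1]
    - [0,0,-0.8]
    - [0,0,-0.4]
    - [0,0,-0.08]
    - [0,0,0]
    - [0,0,0]
  turn: [0,0,0,0,0,0,0,0]

```text
time: 45.45
ee_pos: [0.5188, 0.2152, 0.0042]
eef_rot: [-0.011, 1.0, 0.001, 0.001]
ft_force: [0.0, 0.4, -0.4]
width: 0.0611
grip_force: 0.0
```

Request:
step_arm:
  delta_pos:
    - [0,0,0]
    - [0,0,0]
    - [0,0,0]
    - [0,0,0]
    - [0,0,0]
    - [0,0,0]
    - [0,0,0]
    - [0,0,0]
    - [0,0,0]
  turn: [0,0,0,0,0,0,0,0,0]
  grip: 1

```text
time: 46.35
ee_pos: [0.518, 0.2148, 0.0031]
eef_rot: [-0.011, 1.0, -0.0, -0.0]
ft_force: [-0.2, 0.5, 0.0]
width: 0.0173
grip_force: 60.0
```

Request:
step_arm:
  delta_pos:
    - [0,0,0.5]
    - [0,0,1]
    - [0,-0.6,1]
    - [0.2,-1,1]
    - [0.3,-1,1]
    - [0.3,-1,1]
    - [0.3,-1,1]
    - [0.3,-1,1]
    - [0.3,-1,1]
    - [0.3,-1,0.9]
    - [0.3,-1,0.53]
    - [0.15,-1,0]
  turn: [0,0,-0.7,-1,-1,-1,-1,-1,-1,-1,-1,-1]

```text
time: 47.55
ee_pos: [0.5802, -0.0262, 0.2539]
eef_rot: [0.543, 0.84, 0.001, 0.001]
ft_force: [0.1, -0.8, -3.1]
width: 0.0174
grip_force: 60.0
```

Request:
step_arm:
  delta_pos:
    - [0,-1,0]
    - [0,-1,0]
    - [0,-0.8,0]
    - [0,-0.2,0]
    - [0,0,0]
    - [0,0,0]
  turn: [-1,-1,-1,-0.8,0,0]

```text
time: 48.15
ee_pos: [0.5791, -0.0996, 0.2515]
eef_rot: [0.716, 0.698, 0.0, -0.0]
ft_force: [-0.4, 1.1, -2.8]
width: 0.0167
grip_force: 60.0
```

```bash
python3 held.py | grep -v wrist; python3 hung.py
```

```text
[ 0.5791 -0.0996  0.2515] [ 0.716  0.698  0.    -0.   ] 0.016701592364799015 [-0.4  1.1 -2.8]
side 0.03 37 x 0.5685 0.5838 z 0.2597 0.2626
side 0.04 38 x 0.5687 0.584 z 0.2598 0.263
side 0.05 35 x 0.5689 0.5833 z 0.2597 0.2622
side 0.06 35 x 0.5691 0.5821 z 0.2598 0.2616
side 0.07 36 x 0.569 0.5834 z 0.2608 0.2635
side 0.08 38 x 0.568 0.5839 z 0.2605 0.2637
side 0.09 56 x 0.5624 0.589 z 0.2617 0.2647
side 0.1 57 x 0.5588 0.5927 z 0.26 0.2652
side 0.11 61 x 0.5578 0.5931 z 0.2603 0.2664
side 0.12 71 x 0.5629 0.59 z 0.2599 0.2642
tip y -0.2285
tip y -0.1422
blue 7 (array([ 0.579, -0.365,  0.213]), array([ 0.579, -0.372,  0.211]), array([ 0.579, -0.35 ,  0.216]))
red 40 (array([ 0.527, -0.374,  0.212]), array([ 0.511, -0.375,  0.195]), array([ 0.543, -0.353,  0.219]))
yellow 36 (array([ 0.47 , -0.374,  0.213]), array([ 0.457, -0.375,  0.196]), array([ 0.492, -0.372,  0.221]))
green 58 (array([ 0.42 , -0.373,  0.212]), array([ 0.405, -0.375,  0.195]), array([ 0.439, -0.37 ,  0.222]))
```

Request:
step_arm:
  delta_pos:
    - [0,-0.6,0]
    - [0,-1,0]
    - [0,-1,0]
    - [0,-1,0]
    - [0,-0.75,0]
    - [0,-0.5,0]
    - [0,0,0]
    - [0,0,-0.3]
    - [0,0,-0.5]
    - [0,0,-0.4]
    - [0,0,-0.15]
    - [0,0,0]
  turn: [0,0,0,0,0,0,0,0,0,0,0,0]

```text
time: 49.55
ee_pos: [0.579, -0.2206, 0.2166]
eef_rot: [0.717, 0.698, -0.0, -0.001]
ft_force: [-0.6, -0.2, -2.1]
width: 0.0171
grip_force: 60.0
```

Request:
step_arm:
  delta_pos:
    - [0,0,0]
    - [0,0,0]
    - [0,0,0]
    - [0,0,0]
    - [0,0,0]
    - [0,0,0]
    - [0,0,0]
    - [0,0,0]
  turn: [0,0,0,0,0,0,0,0]
  grip: 0.3

```text
time: 50.35
ee_pos: [0.5792, -0.2213, 0.2176]
eef_rot: [0.717, 0.697, 0.0, 0.0]
ft_force: [0.1, 0.3, -0.3]
width: 0.0602
grip_force: 0.0
```

Request:
step_arm:
  delta_pos:
    - [0,0.6,0]
    - [0,1,0]
    - [0,1,0.2]
    - [0,1,0.6]
    - [0,1,1]
    - [0,1,1]
    - [0,1,1]
    - [0,1,1]
    - [0,1,1]
    - [0,0.5,0.6]
  turn: [0,0,0,0,0,0,0,0,0,0]

```text
time: 51.35
ee_pos: [0.5796, 0.0088, 0.3793]
eef_rot: [0.716, 0.698, 0.001, 0.0]
ft_force: [0.4, -0.7, 0.2]
width: 0.061
grip_force: 0.0
```

```bash
python3 hung.py; python3 bt.py | head -4; python3 - <<'E'
from h import *
c=snap('top','t5.png'); W=cloud(c); hsv=cv2.cvtColor(c['image'],cv2.COLOR_RGB2HSV); m=(hsv[...,2]<45)&(W[...,2]>.33)&(W[...,2]<.35)&(W[...,1]<-.25)&(W[...,1]>-.31)&(abs(W[...,0]-.63)<.04); P=W[m]; print('tab',len(P),P.mean(0),P.min(0),P.max(0))
E
```

```text
blue 5 (array([ 0.579, -0.359,  0.214]), array([ 0.579, -0.364,  0.212]), array([ 0.579, -0.35 ,  0.215]))
red 42 (array([ 0.527, -0.374,  0.212]), array([ 0.511, -0.375,  0.195]), array([ 0.543, -0.353,  0.22 ]))
yellow 41 (array([ 0.47 , -0.374,  0.21 ]), array([ 0.457, -0.375,  0.196]), array([ 0.491, -0.372,  0.221]))
green 54 (array([ 0.422, -0.372,  0.213]), array([ 0.405, -0.375,  0.195]), array([ 0.439, -0.37 ,  0.222]))
0.05 (130, array([0.5165, 0.4206]), np.float64(0.0014))
0.07 (137, array([0.5163, 0.4207]), np.float64(0.0015))
0.09 (143, array([0.5168, 0.4215]), np.float64(0.0016))
0.11 (141, array([0.5166, 0.4216]), np.float64(0.0016))
tab 87 [ 0.6335299  -0.28235001  0.34029245] [ 0.62140943 -0.28828269  0.33008774] [ 0.64540924 -0.27833751  0.34626691]
```

View pics/t5.png

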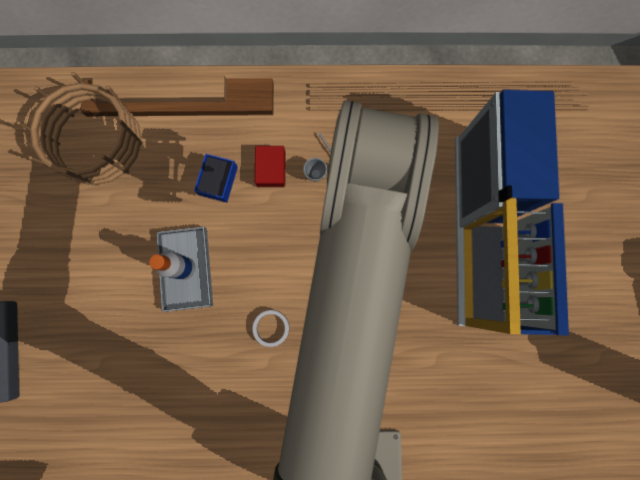

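```bash
python3 - <<'E'
import cv2
a=cv2.imread('pics/t5.png')[195:340,450:580]; cv2.imwrite('pics/t5c.png',cv2.resize(a,None,fx=4.5,fy=4,interpolation=cv2.INTER_CUBIC))
E
```

```text
(no output)
```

View pics/t5c.png

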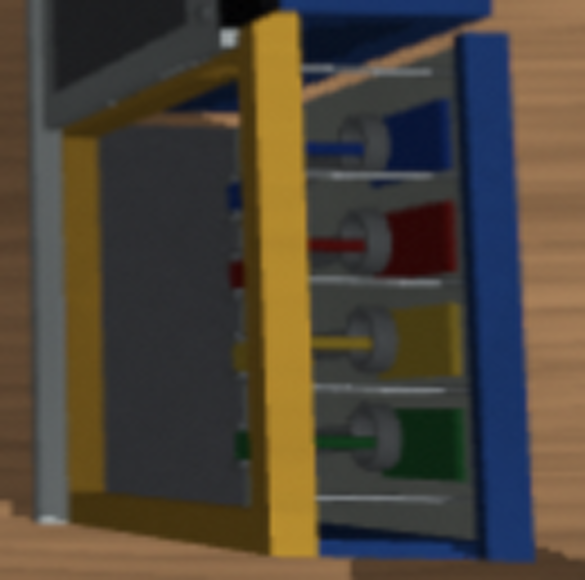

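Request:
step_arm:
  delta_pos:
    - [0,-0.5,0.8]
    - [0.2,-1,0]
    - [0.2,-1,0]
    - [0.2,-1,0]
    - [0.2,-1,0]
    - [0.2,-1,0]
    - [0.2,-1,0]
    - [0.2,-1,0]
    - [0.2,-1,0]
    - [0.2,-1,0]
    - [0.2,-1,0]
    - [0.16,-0.9,0]
  turn: [0.2,0,0,0,0,0,0,0,0,0,0,0]
  grip: 0
  newtons: 15

```text
time: 52.7
ee_pos: [0.6323, -0.2817, 0.3962]
eef_rot: [0.709, 0.705, -0.0, -0.001]
ft_force: [-0.6, -0.5, 0.3]
width: 0.087
grip_force: 0.0
```

Request:
step_arm:
  delta_pos:
    - [0,-0.2,0]
    - [0,0,0]
    - [0,0,0]
  turn: [0,0,0]

```text
time: 53.0
ee_pos: [0.6331, -0.2835, 0.3973]
eef_rot: [0.708, 0.706, 0.0, -0.0]
ft_force: [0.5, 0.8, -0.4]
width: 0.0871
grip_force: 0.0
```

Request:
step_arm:
  delta_pos:
    - [0,0.06,-0.6]
    - [0,0,-0.8]
    - [0,0,-0.8]
    - [0,0,-0.6]
    - [0,0,-0.35]
    - [0,0,0]
    - [0,0,0]
  turn: [0,0,0,0,0,0,0]

```text
time: 53.7
ee_pos: [0.6335, -0.2818, 0.3196]
eef_rot: [0.708, 0.706, 0.0, 0.0]
ft_force: [-0.2, -0.1, 0.1]
width: 0.0871
grip_force: 0.0
```

Request:
step_arm:
  delta_pos:
    - [0,0,0]
    - [0,0,0]
    - [0,0,0]
    - [0,0,0]
    - [0,0,0]
    - [0,0,0]
    - [0,0,0]
    - [0,0,0]
    - [0,0,0]
    - [0,0,0]
    - [0,0,0]
  turn: [0,0,0,0,0,0,0,0,0,0,0]
  grip: 1

```text
time: 54.8
ee_pos: [0.6326, -0.2824, 0.3188]
eef_rot: [0.709, 0.706, -0.0, -0.001]
ft_force: [-5.3, 2.8, 1.0]
width: 0.0239
grip_force: 15.0
```

Request:
step_arm:
  delta_pos:
    - [-0.4,0,0]
    - [-0.8,0.03,0]
    - [-1,0.03,0]
    - [-1,0.03,0]
    - [-1,0.03,0]
    - [-1,0.03,0]
    - [-1,0.03,0]
    - [-1,0.03,0]
    - [-0.9,0.03,0]
    - [-0.6,0.03,0]
    - [-0.4,0,0]
    - [0,0,0]
  turn: [0,0,0,0,0,0,0,0,0,0,0,0]

```text
time: 56.0
ee_pos: [0.405, -0.2752, 0.3186]
eef_rot: [0.708, 0.706, 0.002, -0.001]
ft_force: [-1.9, 1.9, -1.6]
width: 0.024
grip_force: 15.0
```

Request:
step_arm:
  delta_pos:
    - [-0.3,0,0]
    - [-0.1,0,0]
    - [0,0,0]
    - [0,0,0]
  turn: [0,0,0,0]

```text
time: 56.4
ee_pos: [0.3977, -0.275, 0.3187]
eef_rot: [0.708, 0.706, 0.001, 0.001]
ft_force: [10.8, 0.7, -8.5]
width: 0.024
grip_force: 15.0
```

Request:
step_arm:
  delta_pos:
    - [0.05,0,0]
    - [0,0,0]
    - [0,0,0]
    - [0,0,0]
    - [0,0,0.5]
    - [0,0,1]
    - [0,0,1]
    - [0,0,1]
    - [0,1,0]
    - [0,1,0]
    - [0,1,0]
    - [0,1,0]
  turn: [0,0,0,0,0,0,0,0,0,0,0,0]
  grip: 0

```text
time: 57.6
ee_pos: [0.3969, -0.1747, 0.4074]
eef_rot: [0.708, 0.706, 0.0, 0.0]
ft_force: [-0.4, 0.2, 0.3]
width: 0.0868
grip_force: 0.0
```

Request:
step_arm:
  delta_pos:
    - [0,1,0]
    - [0,1,0]
    - [0,1,0]
    - [0,1,0]
    - [0,1,0]
    - [0,0.5,0]
    - [0,0,0]
    - [0,0,0]
  turn: [0,0,0,0,0,0,0,0]

```text
time: 58.4
ee_pos: [0.3971, -0.0391, 0.4067]
eef_rot: [0.709, 0.706, 0.0, 0.0]
ft_force: [0.2, -1.0, -0.9]
width: 0.0871
grip_force: 0.0
```

```bash
python3 hung.py; python3 bt.py | head -4; python3 - <<'E'
from h import *
c=snap('top','t6.png'); W=cloud(c); hsv=cv2.cvtColor(c['image'],cv2.COLOR_RGB2HSV); m=(hsv[...,2]<45)&(W[...,2]>.33)&(W[...,2]<.35)&(W[...,1]<-.25)&(W[...,1]>-.31)&(abs(W[...,0]-.40)<.04); P=W[m]; print('tab',len(P),P.mean(0),read_state()['ft_force'])
E
```

```text
blue 2 (array([ 0.579, -0.353,  0.216]), array([ 0.579, -0.356,  0.215]), array([ 0.579, -0.349,  0.217]))
red 45 (array([ 0.527, -0.374,  0.213]), array([ 0.509, -0.375,  0.195]), array([ 0.543, -0.351,  0.22 ]))
yellow 35 (array([ 0.472, -0.374,  0.209]), array([ 0.457, -0.375,  0.195]), array([ 0.49 , -0.371,  0.22 ]))
green 58 (array([ 0.421, -0.373,  0.213]), array([ 0.405, -0.375,  0.195]), array([ 0.439, -0.37 ,  0.221]))
0.05 (126, array([0.5167, 0.4206]), np.float64(0.0016))
0.07 (142, array([0.5164, 0.4204]), np.float64(0.0017))
0.09 (144, array([0.5164, 0.4211]), np.float64(0.0015))
0.11 (135, array([0.5165, 0.4216]), np.float64(0.0016))
tab 78 [ 0.40021668 -0.27390499  0.33914947] [0.18138865 0.04116763 0.07380024]
```

View pics/t6.png

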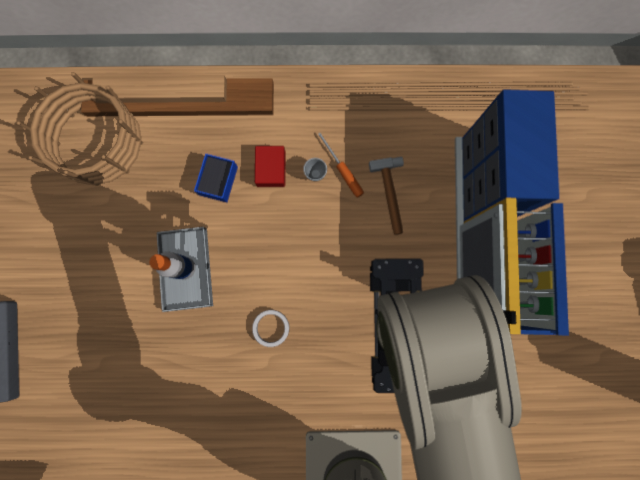

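```bash
python3 -c "
from bench import *
print(close_job())"
```

```text
the job is handed in; nothing more can be done
None
```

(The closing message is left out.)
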